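Box up the pierced finds

ROBOT

A 6-joint arm with a two-finger parallel gripper is mounted at the origin on the work surface. World frame = base frame: x ahead of the robot, y to its left, z up, the work surface at z = 0. Lengths are in mm, angles in degrees, forces in N, time in s.
With the tool pointing down it reaches from about 300 to 850 mm from the base axis. Payload 4.2 kg.
Tool frame: the origin (TCP) lies at the very end of the fingers, on their centre line; the grasp point (between the pads) lies 19 mm behind it (env.grip_depth is the distance from the TCP to the grasp point, in mm); y points along the fingers, z is the direction in which the jaws open and shut, and the axes are right-handed (so a half turn about y gives the same grasp; the last joint's range is limited). The gripper opens to 91 mm and grips with 3 to 60 N. Pads are 32 mm wide; open, the fingers measure 118 mm over their backs; the gripper's body (76 mm by 178 mm) begins 60 mm behind the grasp point.
Start: joints at [-73.854, 18.312, 89.639, -0, 72.044, -1.146], TCP at [170.916, -549.029, 193.576] pointing down, gripper open.
Joint ranges: [-177.97, 177.97], [-48.28, 115.42], [12.27, 149.76], [-77.06, 257.06], [2.81, 150.46], [-146.56, 146.56]. Speed limits (degrees/s): [147.25, 147.25, 180, 180, 180, 180].

INTERFACE

Orientations are given as [roll, pitch, yaw] about the fixed x, y, z axes, in that order (R = Rz(yaw) Ry(pitch) Rx(roll)).
In Python, from workcell import state, imaging, job, env gives the robot as it stands.
- The arm moves only by the shell command python3 -m pendant 'ROWS' [FORCE]. ROWS is JSON, a list of rows, each an object with "delta_pos": the shift along the tool's x, y, z in cm, a list of three; "twist": the turn, a rotation vector about the tool's x, y, z in degrees, a list of three; "grip": the opening in per cent of the stroke, from 0 (shut) to 100 (fully open). In form: [{"delta_pos": [tx, ty, tz], "twist": [wx, wy, wz], "grip": grip}, ...]. A call has exactly 5 rows; each row is the pose to reach, as a shift and turn from the pose commanded when the call began, along the tool's axes at that moment; what a row does not reach only later rows make up. A row lasts 1/10 s, in which the tool goes at most 50 mm and 8.59 degrees, less where a joint would pass 70% of its speed; a pose out of reach is approached as far as the arm can. A call with a gripper value outside its range is refused whole. The fingers move at their own pace and stop on an object; FORCE is the grip in N (left out, the last holds). Time passes only in rows, so rows that repeat a pose let the fingers close, or fill a call up. It gives the time, the measured TCP pose, the force and the opening at its end, in the units of the state.
- state(): the state, without advancing time (a new reading comes with each control period).
- imaging.grab_frame(name): name is "side" or "top"; returns (picture, depth): 420x560x3 uint8, red, green, blue; 420x560 float32, mm along the optical axis (not along the pixel's ray), 0 where there is no reading.
- imaging.camera_info(name): a dict with "fx", "fy", "cx", "cy" (pixels), "R" (3x3) and "t" (3): a world point X has camera coordinates R X + t. Camera axes: x right, y down, z forward; pixel columns grow to the right and rows downward; lengths in mm; the calibration is good to about 2 mm. A picture is of the moment at which its call begins. camera_info takes no time and is no camera call.
- job.job_done(): hands the job in, once; it reports no verdict.
The state is a dict: "time_s": time; "qpos": joint angles; "qvel": joint speeds; "effort": joint torques, N m; "ee_pos": TCP position; "ee_rot": TCP orientation; "force": force on the tool from outside, world axes, zero at the start; "torque": the same for the moment, N m; "gripper_width": finger opening in mm.
Only numpy, scipy, OpenCV 4.12 (cv2) and the standard library are available. Lean on these libraries where they do the work, as an engineer would, in place of code of your own. Each camera call takes 0.05 s, during which the arm holds its last target.

TASK

Pack the three pierced finds into the foam nests of the grey tray, each lying flat in the recess cut to its shape: the pierced clay disc in the round one, the long pierced whetstone in the narrow one, the slate plaque in the wide one. The plaque is still pinned in the clamping jig: lift the hinged bar until it stands well up, past 60 degrees, and leave it up, and only then slide the plaque out of the jig's open end from beneath the side lips. Set every find down gently without dropping it, let go of it, and leave the unpierced disc and the short unpierced stone where they lie.

Things in the scene. Friction and masses are not known exactly. Their poses are not given: they have to be found in the camera images.
- whorl: Pierced clay disc (belongs): terracotta ring, 48 outside, hole 18, 18 high, lying flat, about 50 g. Origin: centre of its underside.
- disc: Look-alike to leave: terracotta disc 48 across, 18 high, without a hole. Origin: centre of its underside.
- whetstone: Long pierced whetstone (belongs): grey-brown stone bar 100 x 26 x 20 (local x, y, z) with an upright 12 hole 34 from its middle towards +x, about 120 g. Origin: centre of its underside. Either way round is right.
- stub: Look-alike to leave: short grey-brown stone bar 66 x 26 x 20 (local x, y, z), no hole. Origin: centre of its underside.
- plaque: Dark slate plaque (belongs) 100 x 52 x 12 mm (x, y, z), about 150 g, 18 hole 27 from its middle towards +x. Origin: centre of its underside. Starts in the jig, x along the jig's x, origin near jig (-10, 0, 14); its front end (jig x -60 to -10) sticks out beyond the walls and can be gripped from above across the 52 width. Either way round in the nest.
- nest_round: White foam block 128 x 84 x 10 mm (x, y, z), one of three side by side along y (any order) in a fixed grey tray, rim 22 above the bench. Origin: centre of its underside, 4 above the bench. Recess 4 deep at its middle, lined mid grey: floor 6, foam top 10 above the origin. This one: round recess 60 across.
- nest_narrow: White foam block 128 x 84 x 10 mm (x, y, z), one of three side by side along y (any order) in a fixed grey tray, rim 22 above the bench. Origin: centre of its underside, 4 above the bench. Recess 4 deep at its middle, lined mid grey: floor 6, foam top 10 above the origin. This one: narrow recess 116 x 42 (x, y).
- nest_wide: White foam block 128 x 84 x 10 mm (x, y, z), one of three side by side along y (any order) in a fixed grey tray, rim 22 above the bench. Origin: centre of its underside, 4 above the bench. Recess 4 deep at its middle, lined mid grey: floor 6, foam top 10 above the origin. This one: wide recess 116 x 68 (x, y).
- jig: Fixed aluminium jig; origin on the bench, own frame, mm. Bed z 14: 78 wide at x -10 to 50, 36 wide at x -42 to -10. Walls |y| 29 to 39 and back stop x 42 round the plaque (3 play a side). Lips over |y| 20 to 39, x -5 to 50, z 28.5 to 33 stop it rising: it slides level along -x (open end), 50 or more, then lifts. Steel bar, 18 wide, 8 thick, crosses over it along y at x 17; its 8 mm pin sits in the plaque's hole.
- bar (a joint): Bar angle q, rad: 0 down (level), grows as it is lifted, stop 1.6; stiff, stays where left; about 2 N lifts it. Hinge axis along the jig's x at jig y 47, z 42 mm. Handle at its free end: black cross-rod 14 thick, 32 long along the jig's x, centre at jig x 17, y 47 - 122 cos q, z 42 + 122 sin q; can be gripped from above on its two ends.
There are look-alikes about, which are no part of the job. Leave any blue look-alike of the nest_round alone.

How it is judged:
By the outcome, as a careful person would: the job done as asked, in the order asked, and still so for the second after the job is handed in, with the robot touching nothing.
It also fails if it takes over 112 s, if anything falls off the work surface, if the arm or the gripper's body presses on something with over 40 N, if the wrist force passes 120 N, or if a joint passes its speed limit or range.

## Working session

There is one attempt and no reset: what is moved stays moved. The work goes in short steps, Python scripts to look and compute and a shell command to move; the robot and the scene stay as the last step left them, time stands still between calls to the robot, and variables do not carry over. Pictures are saved under pics/ and viewed, and the job is handed in when it is done.

```bash
ls; mkdir -p pics
python3 - <<'E'
from workcell import state, imaging, job, env
import cv2
print(state()); print(env.grip_depth)
for n in("side","top"):
    p,d=imaging.grab_frame(n); cv2.imwrite(f"pics/{n}0.png",p[...,::-1]); 
    import numpy as np; np.save(f"pics/{n}0d.npy",d); print(imaging.camera_info(n))
E
```

```text
pics
{'time_s': 0.0, 'qpos': array([-7.38531902e+01,  1.83519264e+01,  8.97075060e+01, -2.28204752e-03,
        7.20429550e+01, -1.14760405e+00]), 'qvel': array([ 0.04567681, -0.08297067,  0.02153641,  0.01749621, -0.03846895,
       -0.10934715]), 'effort': array([ 2.91189848e-03, -4.12460375e+01, -2.31972241e+01,  7.30384723e-02,
        4.57093993e-02, -1.54062764e-04]), 'ee_pos': array([ 170.75655997, -548.48746696,  192.70999815]), 'ee_rot': array([-9.01024103e+01, -1.18561517e-04, -1.62704880e+02]), 'force': array([ 0.5632229 ,  0.0042665 , -0.74677976]), 'torque': array([-0.01663283, -0.02757417, -0.04345691]), 'gripper_width': 91.0620523965982}
18.8
{'fx': 414.35464155727766, 'fy': 414.35464155727766, 'cx': 283.6835572556502, 'cy': 206.88650031954825, 'R': array([[-0.84162077, -0.54006558,  0.00191088],
       [-0.29716689,  0.46013506, -0.83664065],
       [ 0.45096155, -0.704702  , -0.54774883]]), 't': array([437.50776296, 166.71209492, 746.52724482])}
{'fx': 450.104515792454, 'fy': 450.104515792454, 'cx': 276.0012649154563, 'cy': 202.71749450047417, 'R': array([[ 0.01550446, -0.99970024,  0.01894842],
       [-0.99900631, -0.01628009, -0.04148921],
       [ 0.04178525, -0.01828632, -0.99895926]]), 't': array([  1.03600878, 483.69447692, 982.39452949])}
```

View pics/side0.png

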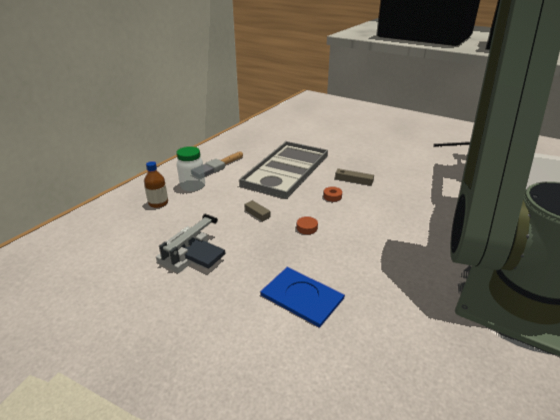

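View pics/top0.png

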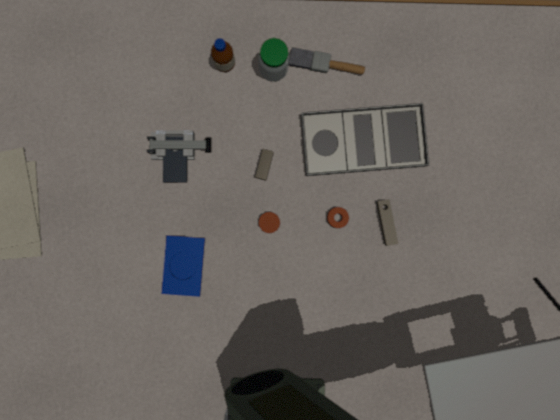

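Side view: ring at (333,194), plain disc (307,225), long bar (354,176), short bar (257,210), jig (190,240), tray (285,168). Top view candidates: for the whorl, ring (338,217) and plain disc (269,222). For the whetstone, bar with hole (387,222) and stub (264,165). For the round nest, white one (325,142) and blue look-alike (183,265). Next is a close crop of these.

Run:
```python
import cv2,numpy as np
p=cv2.imread('pics/top0.png')
a=cv2.resize(p[95:255,240:440],None,fx=3.5,fy=3.5,interpolation=cv2.INTER_CUBIC)
a=cv2.convertScaleAbs(a,alpha=1.5)
cv2.imwrite('pics/c1.png',a)
b=cv2.resize(p[115:195,135:225],None,fx=7,fy=7,interpolation=cv2.INTER_CUBIC)
b=cv2.convertScaleAbs(b,alpha=1.6)
cv2.imwrite('pics/c2.png',b)
```

```text
(no output)
```

View pics/c1.png

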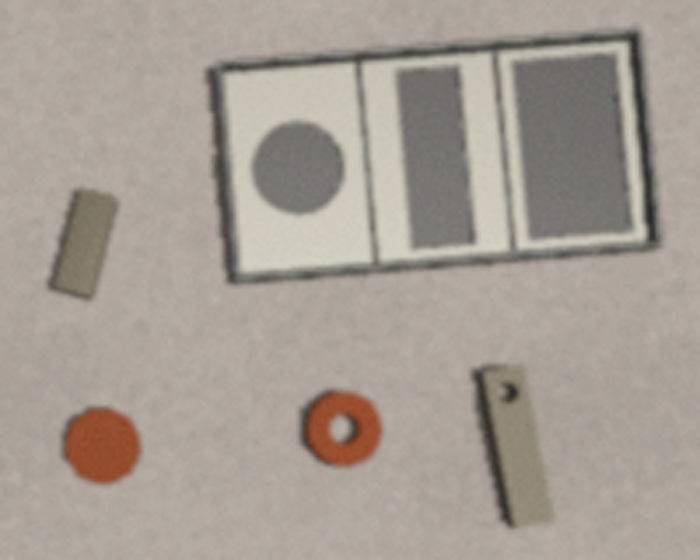

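View pics/c2.png

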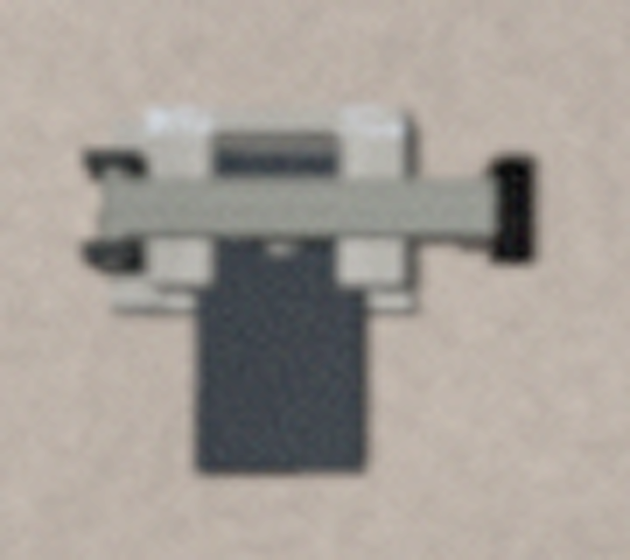

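The crop shows the ring with its hole at (342,428), the long bar with its hole at (508,392), and both look-alikes unpierced. The nests from left to right are round, narrow, wide. In the jig the handle is on the right, at -y, and the plaque's free end points down the picture, at -x.

```bash
cat > h.py <<'E'
import numpy as np,cv2
from workcell import state, imaging, job, env
def cast(n,uv,z):
    c=imaging.camera_info(n);R=np.array(c['R']);t=np.array(c['t'])
    uv=np.atleast_2d(np.array(uv,float))
    d=np.c_[(uv[:,0]-c['cx'])/c['fx'],(uv[:,1]-c['cy'])/c['fy'],np.ones(len(uv))]@R
    o=-R.T@t; s=(z-o[2])/d[:,2]; return o+d*s[:,None]
def proj(n,X):
    c=imaging.camera_info(n);P=np.array(c['R'])@np.array(X,float)+c['t']
    return c['fx']*P[0]/P[2]+c['cx'],c['fy']*P[1]/P[2]+c['cy']
def blobs(n,mask,z,roi=None,amin=40):
    m=mask.astype(np.uint8)
    if roi: k=np.zeros_like(m);x0,y0,x1,y1=roi;k[y0:y1,x0:x1]=1;m&=k
    cs,_=cv2.findContours(m,cv2.RETR_EXTERNAL,cv2.CHAIN_APPROX_NONE)
    for c in cs:
        if cv2.contourArea(c)<amin: continue
        w=cast(n,c[:,0,:],z)[:,:2].astype(np.float32)
        M=cv2.moments(c); px=(M['m10']/M['m00'],M['m01']/M['m00'])
        r=cv2.minAreaRect(w)
        print(n,'px',np.round(px,1),'rect c',np.round(r[0],1),'size',np.round(r[1],1),'ang',round(r[2],1))
E
python3 - <<'E'
from h import *
for n,rois in (('top',dict(red=(250,200,360,240),ws=(370,190,405,255),nest=(300,100,430,180),plaque=(155,148,195,190),han=(203,130,216,160))),('side',dict(red=(290,180,350,240),ws=(330,165,380,190),nest=(240,140,330,195),plaque=(180,235,230,270),han=(200,210,222,226)))):
    p=cv2.imread(f'pics/{n}0.png');hsv=cv2.cvtColor(p,cv2.COLOR_BGR2HSV);h,s,v=cv2.split(hsv)
    print('red');blobs(n,((h<15)&(s>140)),18,rois['red'])
    bg=np.median(p[100:250,230:300].reshape(-1,3),axis=0);print(bg,p[222,389] if n=='top' else p[177,354])
    print('ws');blobs(n,((s>s.astype(int)*0+55)&(v<150)&(h>15)&(h<40)),20,rois['ws'])
    print('nest');blobs(n,((v>85 if n=='top' else v>70)&(v<(135 if n=='top' else 150))&(s<30)),10,rois['nest'],100)
    print('plaque');blobs(n,(v<80),26,rois['plaque'])
    print('han');blobs(n,(v<40),42,rois['han'],10)
    d=np.load(f'pics/{n}0d.npy')
d=np.load('pics/top0d.npy')
def pt(u,v):
    c=imaging.camera_info('top');z=d[v,u];P=np.array([(u-c['cx'])/c['fx']*z,(v-c['cy'])/c['fy']*z,z]);return np.round(np.array(c['R']).T@(P-c['t']),1)
for uv in [(389,230),(208,145),(175,170),(325,142),(404,136),(364,139),(345,217),(175,145)]: print(uv,pt(*uv))
E
```

```text
red
top px [268.6 221.9] rect c [440.4  24. ] size [43.2 41.6] ang 45.9
top px [337.3 217.2] rect c [ 453.1 -125.2] size [41.6 44. ] ang 0.9
[105. 110. 117.] [79 91 98]
ws
nest
top px [363.5 139.8] rect c [ 627.  -184.4] size [131.6 262. ] ang 5.8
top px [368.6 138.3] rect c [ 628.3 -187. ] size [177.6 290.1] ang 1.0
plaque
top px [174.7 165.8] rect c [561.2 230.4] size [74.  58.4] ang 1.0
han
top px [208.  144.7] rect c [604.5 157.8] size [28.  10.7] ang 1.2
red
side px [306.6 225.1] rect c [435.4  36.8] size [44.  60.5] ang 31.1
side px [332.3 193.7] rect c [ 448.8 -111.7] size [42.  62.9] ang 28.0
[170. 185. 197.] [44 53 58]
ws
side px [354.1 176.6] rect c [ 440.3 -215. ] size [99.3 53.2] ang 11.8
nest
side px [288.4 165.7] rect c [ 638.  -195.7] size [145.9 275.2] ang 5.1
plaque
side px [201.9 252.3] rect c [563.2 239.7] size [62.9 98.1] ang 87.0
han
side px [211.8 218.6] rect c [606.  157.2] size [10.4 37.6] ang 84.8
(389, 230) [ 427.5 -239.6   18.7]
(208, 145) [601.8 155.4  51.7]
(175, 170) [550.5 229.2  24.7]
(325, 142) [621.3 -98.7   5.1]
(404, 136) [ 638.6 -276.6    3. ]
(364, 139) [ 628.5 -184.7   11.5]
(345, 217) [ 454.5 -143.4   14.4]
(175, 145) [601.4 226.1  46.2]
```

Run:
```python
from h import *
p=cv2.imread('pics/top0.png');q=cv2.convertScaleAbs(p)
for uv in [(325,142),(364,139),(404,136),(389,230),(395,200),(340,160)]: print(uv,p[uv[1],uv[0]])
B,G,R=[p[...,i].astype(int) for i in range(3)]
print('recess')
for nm,roi in (('round',(308,125,344,160)),('narrow',(352,112,378,168)),('wide',(386,108,424,168))):
    blobs('top',(R<125)&(R>60),10,roi,100)
print('ws'); blobs('top',(R-B>14)&(R<130)&(R>60),20,(372,195,402,250),50); 
m=((R-B>14)&(R<130)&(R>60)); print(m[215:225,375:402].astype(int))
print('stub');blobs('top',(R-B>14)&(R<125),20,(250,145,280,185),50)
```

```text
(325, 142) [76 78 79]
(364, 139) [76 78 79]
(404, 136) [75 77 79]
(389, 230) [79 92 98]
(395, 200) [102 108 113]
(340, 160) [126 135 138]
recess
top px [324.7 142.4] rect c [619.3 -97. ] size [60.5 60.1] ang 0.7
top px [363.9 139.1] rect c [ 628.3 -184.9] size [117.5  45.3] ang 5.8
top px [403.1 135.5] rect c [ 640.4 -272.1] size [124.5  71.4] ang 5.4
ws
top px [387.8 222.1] rect c [ 444.8 -236.7] size [100.6  26.6] ang 12.0
[[0 0 0 0 0 0 1 1 1 1 1 1 1 1 1 1 1 1 0 0 0 0 0 0 0 0 0]
 [0 0 0 0 0 0 1 1 1 1 1 1 1 1 1 1 1 1 0 0 0 0 0 0 0 0 0]
 [0 0 0 0 0 0 1 1 1 1 1 1 1 1 1 1 1 1 1 0 0 0 0 0 0 0 0]
 [0 0 0 0 0 0 1 1 1 1 1 1 1 1 1 1 1 1 1 0 0 0 0 0 0 0 0]
 [0 0 0 0 0 0 0 1 1 1 1 1 1 1 1 1 1 1 0 0 0 0 0 0 0 0 0]
 [0 0 0 0 0 0 0 1 1 1 1 1 1 1 1 1 1 1 1 0 0 0 0 0 0 0 0]
 [0 0 0 0 0 0 0 1 1 1 1 1 1 1 1 1 1 1 1 0 0 0 0 0 0 0 0]
 [0 0 0 0 0 0 0 1 1 1 1 1 1 1 1 1 1 1 1 0 0 0 0 0 0 0 0]
 [0 0 0 0 0 0 0 0 1 1 1 1 1 1 1 1 1 1 1 0 0 0 0 0 0 0 0]
 [0 0 0 0 0 0 0 0 1 1 1 1 1 1 1 1 1 1 1 0 0 0 0 0 0 0 0]]
stub
top px [264.1 163.8] rect c [567.8  36.2] size [23.8 64.5] ang 78.0
```

```bash
cat >> h.py <<'E'
from scipy.spatial.transform import Rotation as Ro
def go(x,y,z,yaw):
    s=state();R0=Ro.from_euler('xyz',s['ee_rot'],degrees=True)
    d=R0.inv().apply(np.array([x,y,z])-s['ee_pos'])/10
    tw=(R0.inv()*Ro.from_euler('xyz',[-90,0,yaw],degrees=True)).as_rotvec(degrees=True)
    print('t',round(s['time_s'],2),'pos',np.round(s['ee_pos'],1),'yaw',np.round(s['ee_rot'],1),'F',np.round(s['force'],1),'w',round(s['gripper_width'],1))
    print('delta',np.round(d,2),'twist',np.round(tw,1))
E
python3 - <<'E'
from h import *
print([np.round(proj('side',X),1) for X in ((453.1,-125.2,18),(444.8,-236.7,20),(604.5,157.8,42),(628.3,-184.9,10),(561,230,26))])
d=np.load('pics/side0d.npy')
go(444.8,-236.7,100,-168)
E
```

```text
[array([333.5, 190.5]), array([355.4, 172.7]), array([210.5, 218.4]), array([286.8, 166.2]), array([203.7, 249.2])]
t 0.1 pos [ 170.8 -548.5  192.8] yaw [ -90.1    0.  -162.7] F [-0.8  1.1  1. ] w 91.2
delta [-35.43   9.32 -21.61] twist [0.1 5.3 0. ]
```

```bash
R='x'; python3 -m pendant '[{"delta_pos":[-4.2,0,-2.6],"twist":[0,0,0],"grip":70},{"delta_pos":[-8.4,0,-5.2],"twist":[0,1,0],"grip":70},{"delta_pos":[-12.6,0,-7.8],"twist":[0,2,0],"grip":70},{"delta_pos":[-16.8,0,-10.4],"twist":[0,4,0],"grip":70},{"delta_pos":[-20,0,-12],"twist":[0,5,0],"grip":70}]' 20; python3 -c "
from h import *;go(444.8,-236.7,90,-168)"
```

```text
time_s: 0.6
ee_pos: [327.1, -372.3, 193.3]
ee_rot: [-90.1, -0.0, -167.7]
force: [0.2, -0.6, 0.4]
gripper_width: 64.1
t 0.6 pos [ 327.1 -372.3  193.3] yaw [ -90.1   -0.  -167.7] F [ 0.2 -0.6  0.4] w 64.1
delta [-14.39  10.34 -10.73] twist [0.1 0.3 0. ]
```

```bash
python3 -m pendant '[{"delta_pos":[-3.6,2,-2.7],"twist":[0,0,0],"grip":60},{"delta_pos":[-7.2,4,-5.4],"twist":[0,0.3,0],"grip":60},{"delta_pos":[-10.8,6,-8.1],"twist":[0,0.3,0],"grip":60},{"delta_pos":[-14.4,8,-10.7],"twist":[0,0.3,0],"grip":60},{"delta_pos":[-14.4,10.3,-10.7],"twist":[0,0.3,0],"grip":60}]' ; python3 -c "
from h import *;go(444.8,-236.7,6,-168)"
```

```text
time_s: 1.1
ee_pos: [447.3, -236.4, 89.9]
ee_rot: [-90.0, 0.1, -167.7]
force: [-0.7, -0.2, -0.3]
gripper_width: 54.7
t 1.1 pos [ 447.3 -236.4   89.9] yaw [-9.000e+01  1.000e-01 -1.677e+02] F [-0.7 -0.2 -0.3] w 54.7
delta [ 0.27  8.39 -0.02] twist [ 0.   0.3 -0.1]
```

```bash
python3 -m pendant '[{"delta_pos":[0.2,2,0],"twist":[0,0.3,0],"grip":60},{"delta_pos":[0.2,4,0],"twist":[0,0.3,0],"grip":60},{"delta_pos":[0.2,6,0],"twist":[0,0.3,0],"grip":60},{"delta_pos":[0.2,7.8,0],"twist":[0,0.3,0],"grip":60},{"delta_pos":[0.2,8.4,0],"twist":[0,0.3,0],"grip":60}]'
python3 - <<'E'
from h import *
go(444.8,-236.7,6,-168)
p,d=imaging.grab_frame('side');cv2.imwrite('pics/s1.png',cv2.resize(p[120:240,280:440,::-1],None,fx=4,fy=4))
E
```

```text
time_s: 1.6
ee_pos: [440.8, -239.4, 4.7]
ee_rot: [-90.2, -0.2, -168.3]
force: [0.2, -0.1, 0.3]
gripper_width: 54.8
t 1.6 pos [ 440.8 -239.4    4.7] yaw [ -90.2   -0.2 -168.3] F [ 0.2 -0.1  0.3] w 54.8
delta [-0.45 -0.13 -0.18] twist [ 0.2 -0.3  0.2]
```

View pics/s1.png

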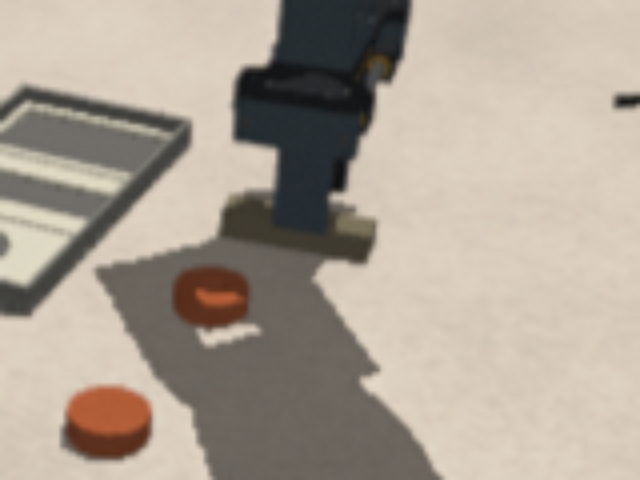

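Fingers straddle the long bar (around (300,225) in the crop). Closing now.

```bash
python3 -m pendant '[{"delta_pos":[-0.2,-0.1,-0.1],"twist":[0,0,0],"grip":60},{"delta_pos":[-0.2,-0.1,-0.1],"twist":[0,0,0],"grip":20},{"delta_pos":[-0.2,-0.1,-0.1],"twist":[0,0,0],"grip":10},{"delta_pos":[-0.2,-0.1,-0.1],"twist":[0,0,0],"grip":10},{"delta_pos":[-0.2,-0.1,-0.1],"twist":[0,0,0],"grip":10}]' 25;  python3 -c "
from h import *;go(628.3,-184.9,70,-174.2)"
```

```text
time_s: 2.15
ee_pos: [444.1, -239.0, 8.0]
ee_rot: [-90.0, 0.0, -168.3]
force: [-0.3, 0.4, -0.3]
gripper_width: 25.5
t 2.15 pos [ 444.1 -239.     8. ] yaw [ -90.     0.  -168.3] F [-0.3  0.4 -0.3] w 25.5
delta [-19.13  -6.19  -1.56] twist [-0.   5.9 -0. ]
```

```bash
python3 -m pendant '[{"delta_pos":[0,-1.2,0],"twist":[0,0,0],"grip":10},{"delta_pos":[0,-3,0],"twist":[0,0,0],"grip":10},{"delta_pos":[0,-5,0],"twist":[0,1,0],"grip":10},{"delta_pos":[-3,-6,0],"twist":[0,2,0],"grip":10},{"delta_pos":[-6,-6,-0.4],"twist":[0,3,0],"grip":10}]'
python3 -m pendant '[{"delta_pos":[-3,0,-0.3],"twist":[0,1,0],"grip":10},{"delta_pos":[-6,0,-0.6],"twist":[0,2,0],"grip":10},{"delta_pos":[-9,0,-0.9],"twist":[0,3,0],"grip":10},{"delta_pos":[-11.5,0,-1.0],"twist":[0,3,0],"grip":10},{"delta_pos":[-12.5,0,-1.1],"twist":[0,3,0],"grip":10}]'
python3 -c "
from h import *;go(628.3,-184.9,19,-174.2)"
```

```text
time_s: 2.65
ee_pos: [503.8, -223.8, 70.7]
ee_rot: [-89.8, 0.3, -171.4]
force: [-0.2, -1.0, -0.5]
gripper_width: 9.2
time_s: 3.15
ee_pos: [626.1, -192.5, 68.3]
ee_rot: [-90.0, 0.1, -174.2]
force: [-0.5, -1.2, -0.5]
gripper_width: 9.2
t 3.15 pos [ 626.1 -192.5   68.3] yaw [-9.000e+01  1.000e-01 -1.742e+02] F [-0.5 -1.2 -0.5] w 9.2
delta [-0.29  4.93 -0.74] twist [-0.  -0.  -0.1]
```

Run:
```python
from h import *
for n in('side','top'):
    p,d=imaging.grab_frame(n);cv2.imwrite(f'pics/{n}2.png',p[...,::-1])
```

```text
(no output)
```

View pics/side2.png

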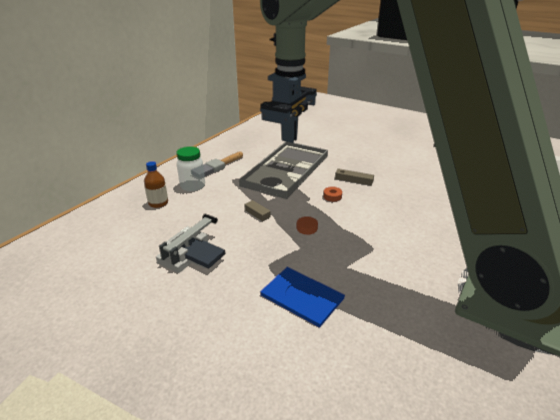

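View pics/top2.png

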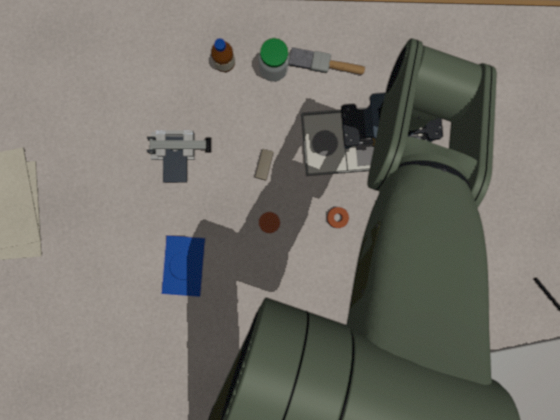

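Side view: the long bar is still at (354,176), the empty gripper is over the tray, and nothing else has moved. The lift started before the grip force built up, so I'll go back and retry with a longer squeeze.

```bash
python3 -m pendant '[{"delta_pos":[4,0,0.3],"twist":[0,-1,0],"grip":55},{"delta_pos":[8,0,0.6],"twist":[0,-2,0],"grip":55},{"delta_pos":[12,0,1],"twist":[0,-4,0],"grip":55},{"delta_pos":[16,0,2],"twist":[0,-5.5,0],"grip":55},{"delta_pos":[18.6,0,2.6],"twist":[0,-6,0],"grip":55}]' 40
python3 - <<'E'
from h import *
go(444.8,-236.7,6,-168)
p,d=imaging.grab_frame('side');cv2.imwrite('pics/s3.png',p[...,::-1])
h,s,v=cv2.split(cv2.cvtColor(p,cv2.COLOR_RGB2HSV));blobs('side',((s>55)&(v<150)&(h>15)&(h<40)),20,(325,160,385,195))
E
```

```text
time_s: 3.75
ee_pos: [436.6, -237.2, 67.8]
ee_rot: [-90.1, -0.1, -168.3]
force: [-0.4, -0.4, 0.1]
gripper_width: 46.2
t 3.75 pos [ 436.6 -237.2   67.8] yaw [-9.010e+01 -1.000e-01 -1.683e+02] F [-0.4 -0.4  0.1] w 46.2
delta [-0.83  6.18  0.12] twist [ 0.1 -0.3  0.1]
side px [354.4 176.9] rect c [ 439.2 -214.1] size [97.2 52. ] ang 13.7
```

```bash
python3 -m pendant '[{"delta_pos":[-0.6,3,0.1],"twist":[0,0,0],"grip":55},{"delta_pos":[-0.6,5.5,0.1],"twist":[0,0,0],"grip":55},{"delta_pos":[-0.6,6.2,0.1],"twist":[0,0,0],"grip":55},{"delta_pos":[-0.6,6.2,0.1],"twist":[0,0,0],"grip":55},{"delta_pos":[-0.6,6.2,0.1],"twist":[0,0,0],"grip":55}]' 40
python3 -m pendant '[{"delta_pos":[0,0,0],"twist":[0,0,0],"grip":0},{"delta_pos":[0,0,0],"twist":[0,0,0],"grip":0},{"delta_pos":[0,0,0],"twist":[0,0,0],"grip":0},{"delta_pos":[0,0,0],"twist":[0,0,0],"grip":0},{"delta_pos":[0,0,0],"twist":[0,0,0],"grip":0}]' 40
python3 -m pendant '[{"delta_pos":[0,0,0],"twist":[0,0,0],"grip":0},{"delta_pos":[0,0,0],"twist":[0,0,0],"grip":0},{"delta_pos":[0,-0.3,0],"twist":[0,0,0],"grip":0},{"delta_pos":[0,-0.8,0],"twist":[0,0,0],"grip":0},{"delta_pos":[0,-1.5,0],"twist":[0,0,0],"grip":0}]' 40
```

```text
time_s: 4.3
ee_pos: [447.6, -237.4, 6.4]
ee_rot: [-90.0, 0.0, -168.3]
force: [0.8, 0.8, 0.3]
gripper_width: 50.1
time_s: 4.8
ee_pos: [447.4, -237.1, 5.7]
ee_rot: [-90.0, 0.0, -168.3]
force: [0.3, 0.4, 0.4]
gripper_width: 13.5
time_s: 5.3
ee_pos: [447.2, -237.0, 20.9]
ee_rot: [-90.0, -0.0, -168.3]
force: [-1.3, 0.6, -0.1]
gripper_width: 0.5
```

Run:
```python
from h import *
go(444.8,-236.7,6,-168)
for n in('side','top'):
    p,d=imaging.grab_frame(n);cv2.imwrite(f'pics/{n}4.png',p[...,::-1])
    if n=='side': cv2.imwrite('pics/s4.png',cv2.resize(p[120:220,290:430,::-1],None,fx=5,fy=5))
```

```text
t 5.3 pos [ 447.2 -237.    20.9] yaw [ -90.    -0.  -168.3] F [-1.3  0.6 -0.1] w 0.5
delta [ 0.23  1.49 -0.08] twist [ 0.  -0.3  0. ]
```

View pics/s4.png

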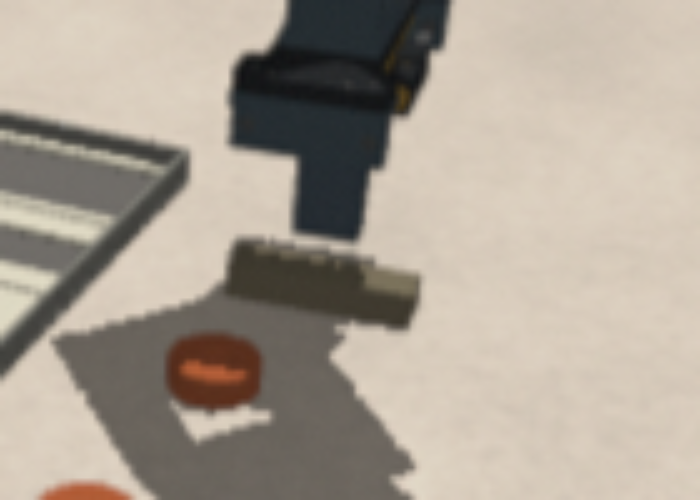

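View pics/top4.png

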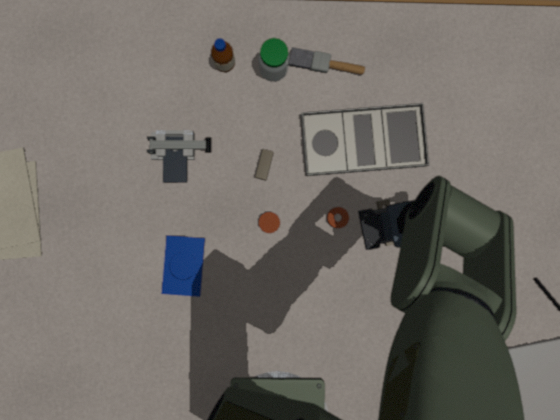

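Run:
```python
from h import *
s=state();T=s['ee_pos'];print(T,proj('side',T))
p,d=imaging.grab_frame('side')
c=imaging.camera_info('side')
for u in (352,355,358):
  for v in (150,160,164,166,168,170,172,176,180):
    z=d[v,u];P=np.array([(u-c['cx'])/c['fx']*z,(v-c['cy'])/c['fy']*z,z]);print(u,v,p[v,u],np.round(np.array(c['R']).T@(P-c['t']),1))
```

```text
[ 448.21943884 -237.58265548   21.7812334 ] (np.float64(354.4702530414338), np.float64(171.60098573455574))
352 150 [38 45 50] [ 428.1 -156.7  122.3]
352 160 [38 45 50] [ 452.8 -223.3   61. ]
352 164 [33 42 46] [ 452.  -224.4   49.1]
352 166 [136 130 121] [ 482.2 -299.9    1.6]
352 168 [210 198 182] [ 480.1 -296.2   -2.6]
352 170 [108 102  92] [ 4.733e+02 -2.809e+02 -1.000e-01]
352 172 [86 79 65] [ 455.6 -238.9   17.8]
352 176 [64 58 48] [ 447.1 -220.8   16.6]
352 180 [64 58 48] [ 447.  -223.6    3.1]
355 150 [39 46 51] [ 421.  -157.8  123.7]
355 160 [39 44 50] [ 445.9 -226.9   61.3]
355 164 [37 43 49] [ 445.5 -228.8   49. ]
355 166 [67 67 66] [ 446.9 -233.6   40.7]
355 168 [208 196 180] [ 469.8 -292.9    1.8]
355 170 [108 102  94] [ 466.7 -286.7   -0.8]
355 172 [71 66 54] [ 447.7 -240.3   19.5]
355 176 [62 58 46] [ 440.  -224.    17.2]
355 180 [65 59 50] [ 438.8 -224.1    5.4]
358 150 [38 46 50] [ 414.6 -160.4  124.3]
358 160 [37 44 49] [ 437.5 -226.2   63.9]
358 164 [39 45 51] [ 437.7 -229.8   50.8]
358 166 [51 53 55] [ 437.2 -230.1   45. ]
358 168 [194 182 169] [ 465.6 -304.9   -2.2]
358 170 [159 150 138] [ 459.6 -291.2   -0.8]
358 172 [88 82 70] [ 441.3 -245.5   19. ]
358 176 [62 57 47] [ 432.8 -226.8   18. ]
358 180 [65 59 49] [ 431.3 -226.2    6.7]
```

```bash
python3 -m pendant '[{"delta_pos":[0,0,0],"twist":[0,0,0],"grip":50},{"delta_pos":[0,0,0],"twist":[0,0,0],"grip":50},{"delta_pos":[0,0,0],"twist":[0,0,0],"grip":50},{"delta_pos":[0,0,0],"twist":[0,0,0],"grip":50},{"delta_pos":[0,0,0],"twist":[0,0,0],"grip":50}]' 40
python3 - <<'E'
from h import *
c=imaging.camera_info('side')
p,d=imaging.grab_frame('side');cv2.imwrite('pics/s5.png',cv2.resize(p[120:220,290:430,::-1],None,fx=5,fy=5))
print(state()['ee_pos'])
for u in (352,355,358):
  for v in range(160,186,2):
    z=d[v,u];P=np.array([(u-c['cx'])/c['fx']*z,(v-c['cy'])/c['fy']*z,z]);print(u,v,p[v,u],np.round(np.array(c['R']).T@(P-c['t']),1))
E
```

```text
time_s: 5.95
ee_pos: [447.3, -237.1, 20.4]
ee_rot: [-90.0, -0.0, -168.3]
force: [0.1, 0.2, -0.9]
gripper_width: 37.4
[ 447.31659196 -237.05700988   20.46971348]
352 160 [38 44 50] [ 446.3 -207.6   69.4]
352 162 [37 44 50] [ 445.1 -205.9   64.8]
352 164 [36 43 49] [ 446.  -209.5   57.2]
352 166 [37 43 48] [ 444.3 -206.7   53.2]
352 168 [38 44 51] [ 443.2 -205.4   48.3]
352 170 [62 61 58] [ 473.9 -282.5   -1. ]
352 172 [61 56 45] [ 455.3 -238.2   18.2]
352 174 [60 56 45] [ 449.8 -226.1   19.3]
352 176 [63 58 46] [ 446.8 -219.9   17.1]
352 178 [65 59 48] [ 446.6 -221.    10.6]
352 180 [63 58 47] [ 446.3 -221.6    4.3]
352 182 [83 78 70] [ 4.449e+02 -2.196e+02 -4.000e-01]
352 184 [102  96  89] [ 440.9 -211.3   -1.3]
355 160 [38 44 50] [ 439.  -209.5   70.6]
355 162 [37 43 50] [ 437.5 -207.1   66.4]
355 164 [37 43 49] [ 436.7 -206.6   61.1]
355 166 [38 44 50] [ 436.6 -207.9   54.9]
355 168 [38 43 49] [ 437.2 -210.9   47.6]
355 170 [47 50 53] [ 436.4 -210.2   42.3]
355 172 [64 60 49] [ 447.2 -239.    20.2]
355 174 [60 57 45] [ 442.  -227.4   21. ]
355 176 [66 60 49] [ 438.8 -220.9   19. ]
355 178 [64 59 47] [ 439.4 -224.    11.3]
355 180 [63 59 47] [ 437.6 -220.9    7.3]
355 182 [75 70 60] [ 438.4 -224.6   -0.8]
355 184 [115 108 101] [ 434.3 -215.6   -1.3]
358 160 [38 44 50] [ 430.7 -208.7   73.2]
358 162 [38 44 50] [ 429.2 -206.4   69. ]
358 164 [37 44 49] [ 431.  -212.7   60.1]
358 166 [35 42 47] [ 429.1 -209.4   56.3]
358 168 [34 41 47] [ 429.4 -211.5   49.6]
358 170 [36 42 46] [ 430.1 -215.    42. ]
358 172 [64 62 53] [ 439.4 -240.8   21.7]
358 174 [73 68 55] [ 436.6 -235.    19.2]
358 176 [61 57 46] [ 431.5 -223.4   20.1]
358 178 [62 57 46] [ 431.  -223.8   14. ]
358 180 [63 58 48] [ 430.9 -225.1    7.4]
358 182 [61 57 46] [ 429.3 -222.6    3. ]
358 184 [181 169 157] [ 427.5 -219.8   -1.2]
```

View pics/s5.png

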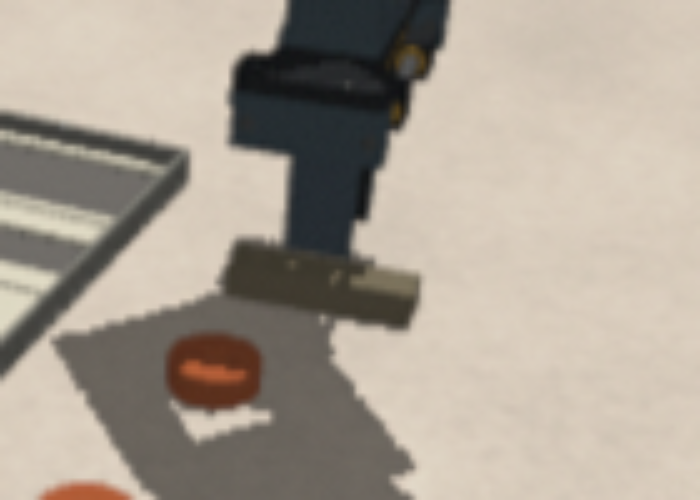

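The crop shows the finger ending at about (320,250), with its lower edge measured at z≈40 while the reported TCP z is 20. The closed fingers also passed over a 20 mm stone at a reported z of 6. The real fingertips are therefore about 19 mm behind the reported TCP. I'll use tip = ee_z + 19 and descend carefully.

```bash
python3 -m pendant '[{"delta_pos":[0.2,0.8,-0.1],"twist":[0,0,0],"grip":55},{"delta_pos":[0.2,1.6,-0.1],"twist":[0,0,0],"grip":55},{"delta_pos":[0.2,2.2,-0.1],"twist":[0,0,0],"grip":55},{"delta_pos":[0.2,2.8,-0.1],"twist":[0,0,0],"grip":55},{"delta_pos":[0.2,3.1,-0.1],"twist":[0,0,0],"grip":55}]' 30
python3 -m pendant '[{"delta_pos":[0,0,0],"twist":[0,0,0],"grip":0},{"delta_pos":[0,0,0],"twist":[0,0,0],"grip":0},{"delta_pos":[0,0,0],"twist":[0,0,0],"grip":0},{"delta_pos":[0,0,0],"twist":[0,0,0],"grip":0},{"delta_pos":[0,0,0],"twist":[0,0,0],"grip":0}]' 30; python3 -c "
from h import *;go(628.3,-184.9,70,-174.2)"
```

```text
time_s: 6.5
ee_pos: [444.8, -236.3, -11.3]
ee_rot: [-90.0, -0.1, -168.3]
force: [-0.6, -0.1, 0.3]
gripper_width: 50.2
time_s: 7.0
ee_pos: [445.4, -236.7, -10.2]
ee_rot: [-90.0, 0.0, -168.3]
force: [0.3, 0.1, 2.0]
gripper_width: 25.9
t 7.0 pos [ 445.4 -236.7  -10.2] yaw [ -90.     0.  -168.3] F [0.3 0.1 2. ] w 25.9
delta [-18.96  -8.01  -1.36] twist [-0.   5.9 -0. ]
```

Held at 26 mm. Next is a slow lift, then the carry.

```bash
python3 -m pendant '[{"delta_pos":[0,0,0],"twist":[0,0,0],"grip":0},{"delta_pos":[0,-0.4,0],"twist":[0,0,0],"grip":0},{"delta_pos":[0,-1.5,0],"twist":[0,0,0],"grip":0},{"delta_pos":[0,-3,0],"twist":[0,0,0],"grip":0},{"delta_pos":[0,-4.5,0],"twist":[0,0,0],"grip":0}]'
python3 -m pendant '[{"delta_pos":[-1.5,-1,-0.1],"twist":[0,1,0],"grip":0},{"delta_pos":[-4,-1,-0.3],"twist":[0,2,0],"grip":0},{"delta_pos":[-7,-1,-0.5],"twist":[0,3,0],"grip":0},{"delta_pos":[-10,-1,-0.7],"twist":[0,4,0],"grip":0},{"delta_pos":[-13,-1,-0.9],"twist":[0,5.9,0],"grip":0}]'
python3 -c "
from h import *;go(628.3,-184.9,30,-174.2)"
```

```text
time_s: 7.5
ee_pos: [445.1, -236.4, 35.6]
ee_rot: [-90.0, -0.0, -168.3]
force: [0.4, 0.6, -1.6]
gripper_width: 25.4
time_s: 8.0
ee_pos: [571.7, -201.0, 45.4]
ee_rot: [-90.0, 0.0, -174.3]
force: [0.3, -0.6, -0.6]
gripper_width: 25.7
t 8.0 pos [ 571.7 -201.    45.4] yaw [ -90.     0.  -174.3] F [ 0.3 -0.6 -0.6] w 25.7
delta [-5.79  1.54 -1.04] twist [-0.  -0.1 -0. ]
```

```bash
python3 -m pendant '[{"delta_pos":[-2,0.5,-0.4],"twist":[0,0,0],"grip":0},{"delta_pos":[-4,1,-0.8],"twist":[0,0,0],"grip":0},{"delta_pos":[-5.5,1.8,-1],"twist":[0,0,0],"grip":0},{"delta_pos":[-5.8,2.5,-1],"twist":[0,0,0],"grip":0},{"delta_pos":[-5.8,2.5,-1],"twist":[0,0,0],"grip":0}]'
python3 - <<'E'
from h import *
go(628.3,-184.9,0,-174.2)
p,d=imaging.grab_frame('side');cv2.imwrite('pics/s6.png',cv2.resize(p[100:220,220:380,::-1],None,fx=5,fy=5))
E
```

```text
time_s: 8.5
ee_pos: [626.1, -185.3, 18.1]
ee_rot: [-90.1, -0.2, -174.2]
force: [-1.2, 0.8, -1.7]
gripper_width: 25.8
t 8.5 pos [ 626.1 -185.3   18.1] yaw [ -90.1   -0.2 -174.2] F [-1.2  0.8 -1.7] w 25.8
delta [-0.23  1.81 -0.02] twist [0.1 0.  0.2]
```

View pics/s6.png

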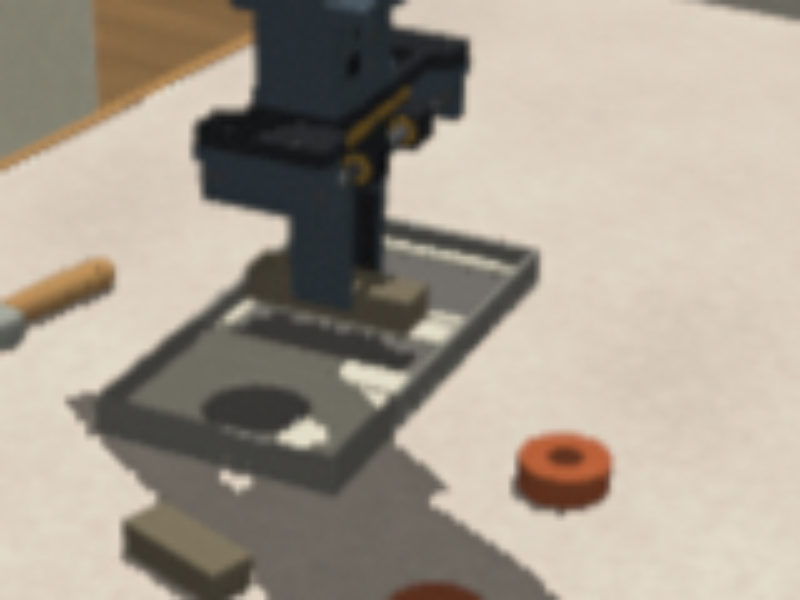

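The bar is held level (crop (340,295)) over the narrow recess (330,335). Lowering gently.

```bash
python3 -m pendant '[{"delta_pos":[-0.1,0.4,0],"twist":[0,0,0],"grip":0},{"delta_pos":[-0.1,0.8,0],"twist":[0,0,0],"grip":0},{"delta_pos":[-0.1,1.1,0],"twist":[0,0,0],"grip":0},{"delta_pos":[-0.1,1.4,0],"twist":[0,0,0],"grip":0},{"delta_pos":[-0.1,1.5,0],"twist":[0,0,0],"grip":0}]'
python3 -m pendant '[{"delta_pos":[0,0.05,0],"twist":[0,0,0],"grip":0},{"delta_pos":[0,0.1,0],"twist":[0,0,0],"grip":0},{"delta_pos":[0,0.15,0],"twist":[0,0,0],"grip":0},{"delta_pos":[0,0.2,0],"twist":[0,0,0],"grip":0},{"delta_pos":[0,0.2,0],"twist":[0,0,0],"grip":0}]'
```

```text
time_s: 9.05
ee_pos: [628.0, -185.4, 4.2]
ee_rot: [-90.0, -0.0, -174.2]
force: [0.4, 0.7, -1.2]
gripper_width: 25.6
time_s: 9.55
ee_pos: [628.4, -185.4, 2.5]
ee_rot: [-90.0, -0.0, -174.2]
force: [-0.6, -0.4, -1.0]
gripper_width: 25.7
```

```bash
python3 -m pendant '[{"delta_pos":[0,0.05,0],"twist":[0,0,0],"grip":0},{"delta_pos":[0,0.1,0],"twist":[0,0,0],"grip":0},{"delta_pos":[0,0.15,0],"twist":[0,0,0],"grip":0},{"delta_pos":[0,0.15,0],"twist":[0,0,0],"grip":0},{"delta_pos":[0,0.15,0],"twist":[0,0,0],"grip":0}]'
python3 -m pendant '[{"delta_pos":[0,0.05,0],"twist":[0,0,0],"grip":0},{"delta_pos":[0,0.1,0],"twist":[0,0,0],"grip":0},{"delta_pos":[0,0.15,0],"twist":[0,0,0],"grip":0},{"delta_pos":[0,0.15,0],"twist":[0,0,0],"grip":0},{"delta_pos":[0,0.15,0],"twist":[0,0,0],"grip":0}]'
```

```text
time_s: 10.05
ee_pos: [628.3, -185.5, 1.0]
ee_rot: [-90.0, -0.0, -174.2]
force: [0.5, 0.7, -0.7]
gripper_width: 25.9
time_s: 10.55
ee_pos: [628.4, -185.5, -0.5]
ee_rot: [-90.0, -0.0, -174.2]
force: [0.7, 0.1, -0.8]
gripper_width: 25.6
```

```bash
python3 -m pendant '[{"delta_pos":[0,0.05,0],"twist":[0,0,0],"grip":0},{"delta_pos":[0,0.1,0],"twist":[0,0,0],"grip":0},{"delta_pos":[0,0.12,0],"twist":[0,0,0],"grip":0},{"delta_pos":[0,0.12,0],"twist":[0,0,0],"grip":0},{"delta_pos":[0,0.12,0],"twist":[0,0,0],"grip":0}]'
python3 -m pendant '[{"delta_pos":[0,0.05,0],"twist":[0,0,0],"grip":0},{"delta_pos":[0,0.1,0],"twist":[0,0,0],"grip":0},{"delta_pos":[0,0.1,0],"twist":[0,0,0],"grip":0},{"delta_pos":[0,0.1,0],"twist":[0,0,0],"grip":0},{"delta_pos":[0,0.1,0],"twist":[0,0,0],"grip":0}]'
python3 - <<'E'
from h import *
p,d=imaging.grab_frame('side');cv2.imwrite('pics/s7.png',cv2.resize(p[100:220,220:380,::-1],None,fx=5,fy=5))
E
```

```text
time_s: 11.05
ee_pos: [628.4, -185.4, -1.6]
ee_rot: [-90.0, 0.0, -174.2]
force: [1.7, 0.4, -2.2]
gripper_width: 25.7
time_s: 11.55
ee_pos: [628.4, -185.5, -2.6]
ee_rot: [-90.0, 0.0, -174.2]
force: [0.1, 0.6, -0.5]
gripper_width: 26.0
```

View pics/s7.png

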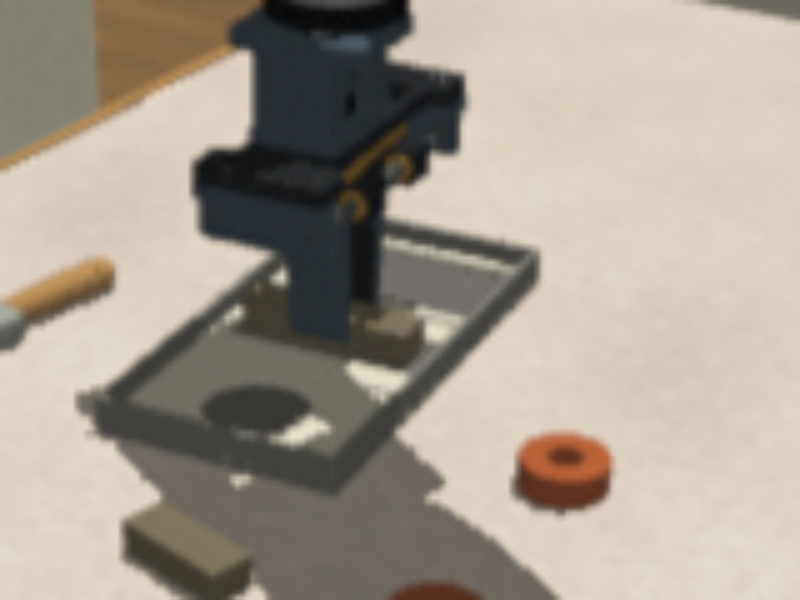

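```bash
python3 -m pendant '[{"delta_pos":[0,0.05,0],"twist":[0,0,0],"grip":0},{"delta_pos":[0,0.1,0],"twist":[0,0,0],"grip":0},{"delta_pos":[0,0.1,0],"twist":[0,0,0],"grip":0},{"delta_pos":[0,0.1,0],"twist":[0,0,0],"grip":0},{"delta_pos":[0,0.1,0],"twist":[0,0,0],"grip":0}]'
python3 -m pendant '[{"delta_pos":[0,0.05,0],"twist":[0,0,0],"grip":0},{"delta_pos":[0,0.1,0],"twist":[0,0,0],"grip":0},{"delta_pos":[0,0.1,0],"twist":[0,0,0],"grip":0},{"delta_pos":[0,0.1,0],"twist":[0,0,0],"grip":0},{"delta_pos":[0,0.1,0],"twist":[0,0,0],"grip":0}]'
python3 - <<'E'
from h import *
p,d=imaging.grab_frame('side');c=imaging.camera_info('side');print(state()['force'])
def pt(u,v):
    z=d[v,u];P=np.array([(u-c['cx'])/c['fx']*z,(v-c['cy'])/c['fy']*z,z]);return np.round(np.array(c['R']).T@(P-c['t']),1)
for u,v in [(300,163),(301,164),(298,163),(299,170),(288,160),(288,165),(288,166),(288,168),(301,170),(301,171),(301,172)]: print(u,v,p[v,u],pt(u,v))
E
```

```text
time_s: 12.1
ee_pos: [628.3, -185.5, -3.6]
ee_rot: [-90.0, 0.0, -174.2]
force: [0.4, 0.6, -2.3]
gripper_width: 25.7
time_s: 12.6
ee_pos: [628.4, -185.5, -4.2]
ee_rot: [-90.0, 0.0, -174.2]
force: [-2.0, 0.8, 4.7]
gripper_width: 25.5
[-1.36301096  0.86547587  4.52634339]
300 163 [125 117  97] [ 592.5 -196.1   25.1]
301 164 [127 117  95] [ 585.3 -189.3   26.9]
298 163 [124 114  94] [ 596.9 -192.8   25.3]
299 170 [64 59 48] [ 581.9 -173.4   16.6]
288 160 [39 45 50] [ 609.1 -160.3   44.8]
288 165 [40 47 51] [ 609.7 -161.5   29.1]
288 166 [41 47 52] [ 609.7 -161.6   26. ]
288 168 [42 47 51] [ 612.2 -165.7   17.4]
301 170 [70 62 52] [ 580.1 -181.2   13.6]
301 171 [69 62 52] [ 581.  -182.8    9.5]
301 172 [77 71 62] [ 582.9 -186.4    4.3]
```

Contact at +4.7 N, so the stone is down. I'll ease the pressure, open slightly and rise.

```bash
python3 -m pendant '[{"delta_pos":[0,-0.05,0],"twist":[0,0,0],"grip":0},{"delta_pos":[0,-0.05,0],"twist":[0,0,0],"grip":36},{"delta_pos":[0,-0.05,0],"twist":[0,0,0],"grip":38},{"delta_pos":[0,-0.05,0],"twist":[0,0,0],"grip":40},{"delta_pos":[0,-0.05,0],"twist":[0,0,0],"grip":40}]'
python3 -m pendant '[{"delta_pos":[0,-0.2,0],"twist":[0,0,0],"grip":40},{"delta_pos":[0,-1,0],"twist":[0,0,0],"grip":40},{"delta_pos":[0,-3,0],"twist":[0,0,0],"grip":40},{"delta_pos":[0,-5,0],"twist":[0,0,0],"grip":50},{"delta_pos":[0,-7,0],"twist":[0,0,0],"grip":70}]'
python3 -c "
from h import *;go(453.1,-125.2,60,-174)"
```

```text
time_s: 13.15
ee_pos: [628.4, -185.5, -4.4]
ee_rot: [-90.0, -0.0, -174.2]
force: [0.1, 0.2, 0.7]
gripper_width: 36.4
time_s: 13.65
ee_pos: [628.5, -185.5, 67.3]
ee_rot: [-90.0, 0.0, -174.2]
force: [0.4, 0.3, -0.3]
gripper_width: 49.1
t 13.65 pos [ 628.5 -185.5   67.3] yaw [ -90.     0.  -174.2] F [ 0.4  0.3 -0.3] w 49.1
delta [16.84  0.71 -7.77] twist [-0.  -0.2 -0. ]
```

```bash
python3 -m pendant '[{"delta_pos":[4,0,-1.9],"twist":[0,0,0],"grip":85},{"delta_pos":[8,0,-3.8],"twist":[0,0,0],"grip":85},{"delta_pos":[12,0,-5.7],"twist":[0,0,0],"grip":85},{"delta_pos":[16,0,-7.4],"twist":[0,0,0],"grip":85},{"delta_pos":[16.8,0,-7.8],"twist":[0,0,0],"grip":85}]'
python3 - <<'E'
from h import *
go(453.1,-125.2,-11,-174)
for n in('side','top'):
    p,d=imaging.grab_frame(n);cv2.imwrite(f'pics/{n}8.png',p[...,::-1])
E
```

```text
time_s: 14.15
ee_pos: [447.9, -123.1, 66.0]
ee_rot: [-90.1, -0.3, -174.2]
force: [0.4, -1.1, 0.3]
gripper_width: 77.5
t 14.15 pos [ 447.9 -123.1   66. ] yaw [ -90.1   -0.3 -174.2] F [ 0.4 -1.1  0.3] w 77.5
delta [-0.53  7.7   0.28] twist [ 0.1 -0.2  0.3]
```

View pics/side8.png

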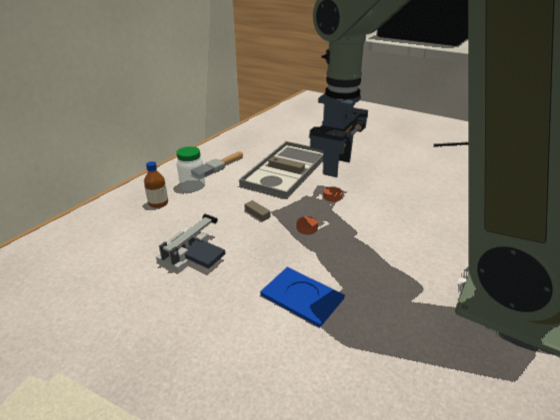

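View pics/top8.png

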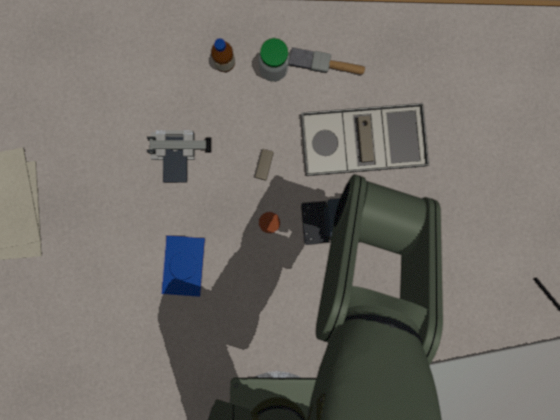

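Both views show the whetstone lying inside the narrow recess (top (366,139)). The gripper is above the ring. Descending onto it.

```bash
python3 -m pendant '[{"delta_pos":[0,3,0],"twist":[0,0,0],"grip":85},{"delta_pos":[0,5.5,0],"twist":[0,0,0],"grip":85},{"delta_pos":[0,7,0],"twist":[0,0,0],"grip":85},{"delta_pos":[0,7.7,0],"twist":[0,0,0],"grip":85},{"delta_pos":[0,7.7,0],"twist":[0,0,0],"grip":85}]' 20
python3 -m pendant '[{"delta_pos":[0,0,0],"twist":[0,0,0],"grip":20},{"delta_pos":[0,0,0],"twist":[0,0,0],"grip":20},{"delta_pos":[0,0,0],"twist":[0,0,0],"grip":20},{"delta_pos":[0,0,0],"twist":[0,0,0],"grip":20},{"delta_pos":[0,0,0],"twist":[0,0,0],"grip":20}]' 20
python3 -m pendant '[{"delta_pos":[0,0,0],"twist":[0,0,0],"grip":20},{"delta_pos":[0,-0.5,0],"twist":[0,0,0],"grip":20},{"delta_pos":[0,-1.5,0],"twist":[0,0,0],"grip":20},{"delta_pos":[0,-3,0],"twist":[0,0,0],"grip":20},{"delta_pos":[0,-5,0],"twist":[0,0,0],"grip":20}]' 20
python3 -c "
from h import *;go(619.3,-97,45,-174)"
```

```text
time_s: 14.75
ee_pos: [454.6, -125.2, -11.7]
ee_rot: [-90.0, -0.0, -174.2]
force: [-0.6, -0.4, -0.5]
gripper_width: 77.6
time_s: 15.25
ee_pos: [453.8, -125.0, -10.6]
ee_rot: [-90.0, 0.1, -174.2]
force: [0.1, 0.4, 2.6]
gripper_width: 47.4
time_s: 15.75
ee_pos: [452.6, -124.5, 39.3]
ee_rot: [-90.0, -0.1, -174.2]
force: [-0.5, -0.6, -0.7]
gripper_width: 47.1
t 15.75 pos [ 452.6 -124.5   39.3] yaw [-9.000e+01 -1.000e-01 -1.742e+02] F [-0.5 -0.6 -0.7] w 47.1
delta [-16.86  -0.6   -1.06] twist [ 0.  -0.2  0.1]
```

```bash
python3 -m pendant '[{"delta_pos":[-3,-0.6,-0.2],"twist":[0,0,0],"grip":20},{"delta_pos":[-7,-0.6,-0.4],"twist":[0,0,0],"grip":20},{"delta_pos":[-11,-0.6,-0.7],"twist":[0,0,0],"grip":20},{"delta_pos":[-15,-0.6,-1],"twist":[0,0,0],"grip":20},{"delta_pos":[-16.8,-0.2,-1.1],"twist":[0,0,0],"grip":20}]'
python3 -m pendant '[{"delta_pos":[0,0.5,0],"twist":[0,0,0],"grip":20},{"delta_pos":[0,1,0],"twist":[0,0,0],"grip":20},{"delta_pos":[0,1.6,0],"twist":[0,0,0],"grip":20},{"delta_pos":[0,2,0],"twist":[0,0,0],"grip":20},{"delta_pos":[0,2,0],"twist":[0,0,0],"grip":20}]'
python3 - <<'E'
from h import *
go(619.3,-97,0,-174)
p,d=imaging.grab_frame('side');cv2.imwrite('pics/s9.png',cv2.resize(p[100:220,220:380,::-1],None,fx=5,fy=5))
E
```

```text
time_s: 16.25
ee_pos: [623.4, -96.3, 42.0]
ee_rot: [-89.9, 0.3, -174.2]
force: [0.5, 0.7, -0.9]
gripper_width: 47.5
time_s: 16.75
ee_pos: [618.0, -97.0, 20.3]
ee_rot: [-90.0, -0.1, -174.2]
force: [-0.7, 0.8, -0.2]
gripper_width: 47.0
t 16.75 pos [618.  -97.   20.3] yaw [-9.000e+01 -1.000e-01 -1.742e+02] F [-0.7  0.8 -0.2] w 47.0
delta [-0.13  2.03  0.01] twist [ 0.  -0.2  0.1]
```

View pics/s9.png

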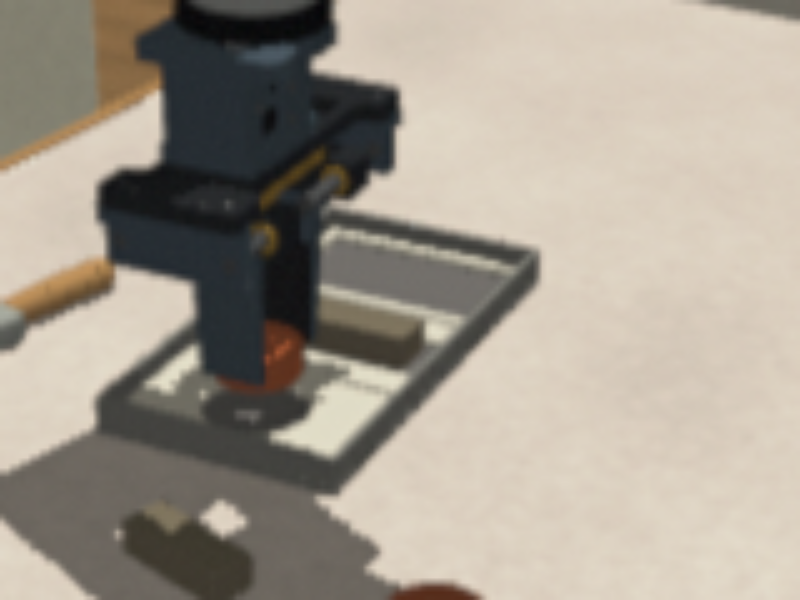

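Ring held (crop (265,355)) over the round recess (255,410). Lowering.

```bash
python3 -m pendant '[{"delta_pos":[0,0.5,0],"twist":[0,0,0],"grip":20},{"delta_pos":[0,1,0],"twist":[0,0,0],"grip":20},{"delta_pos":[0,1.5,0],"twist":[0,0,0],"grip":20},{"delta_pos":[0,1.8,0],"twist":[0,0,0],"grip":20},{"delta_pos":[0,1.8,0],"twist":[0,0,0],"grip":20}]'
python3 -m pendant '[{"delta_pos":[0,0.05,0],"twist":[0,0,0],"grip":20},{"delta_pos":[0,0.1,0],"twist":[0,0,0],"grip":20},{"delta_pos":[0,0.15,0],"twist":[0,0,0],"grip":20},{"delta_pos":[0,0.2,0],"twist":[0,0,0],"grip":20},{"delta_pos":[0,0.2,0],"twist":[0,0,0],"grip":20}]'
python3 -m pendant '[{"delta_pos":[0,0.05,0],"twist":[0,0,0],"grip":20},{"delta_pos":[0,0.1,0],"twist":[0,0,0],"grip":20},{"delta_pos":[0,0.1,0],"twist":[0,0,0],"grip":20},{"delta_pos":[0,0.1,0],"twist":[0,0,0],"grip":20},{"delta_pos":[0,0.1,0],"twist":[0,0,0],"grip":20}]'
```

```text
time_s: 17.3
ee_pos: [618.9, -96.8, 2.1]
ee_rot: [-90.0, -0.1, -174.2]
force: [-0.2, -0.2, -0.9]
gripper_width: 47.1
time_s: 17.8
ee_pos: [619.4, -96.9, 0.9]
ee_rot: [-90.0, 0.0, -174.2]
force: [-0.1, -0.6, -0.9]
gripper_width: 47.4
time_s: 18.3
ee_pos: [619.4, -96.9, -0.1]
ee_rot: [-90.0, 0.0, -174.2]
force: [0.1, -0.1, -0.2]
gripper_width: 47.5
```

```bash
python3 -m pendant '[{"delta_pos":[0,0.05,0],"twist":[0,0,0],"grip":20},{"delta_pos":[0,0.1,0],"twist":[0,0,0],"grip":20},{"delta_pos":[0,0.15,0],"twist":[0,0,0],"grip":20},{"delta_pos":[0,0.2,0],"twist":[0,0,0],"grip":20},{"delta_pos":[0,0.2,0],"twist":[0,0,0],"grip":20}]'
python3 -m pendant '[{"delta_pos":[0,0.05,0],"twist":[0,0,0],"grip":20},{"delta_pos":[0,0.1,0],"twist":[0,0,0],"grip":20},{"delta_pos":[0,0.1,0],"twist":[0,0,0],"grip":20},{"delta_pos":[0,0.1,0],"twist":[0,0,0],"grip":20},{"delta_pos":[0,0.1,0],"twist":[0,0,0],"grip":20}]'
```

```text
time_s: 18.8
ee_pos: [619.3, -96.9, -2.3]
ee_rot: [-90.0, -0.0, -174.2]
force: [-0.5, 0.3, -0.1]
gripper_width: 47.4
time_s: 19.3
ee_pos: [619.4, -96.9, -3.1]
ee_rot: [-90.0, 0.0, -174.2]
force: [-0.3, 0.2, -1.0]
gripper_width: 47.2
```

```bash
python3 -m pendant '[{"delta_pos":[0,0.05,0],"twist":[0,0,0],"grip":20},{"delta_pos":[0,0.1,0],"twist":[0,0,0],"grip":20},{"delta_pos":[0,0.1,0],"twist":[0,0,0],"grip":20},{"delta_pos":[0,0.1,0],"twist":[0,0,0],"grip":20},{"delta_pos":[0,0.1,0],"twist":[0,0,0],"grip":20}]'
python3 - <<'E'
from h import *
p,d=imaging.grab_frame('side');cv2.imwrite('pics/s10.png',cv2.resize(p[130:210,230:330,::-1],None,fx=7,fy=7))
E
```

```text
time_s: 19.8
ee_pos: [619.4, -96.9, -4.2]
ee_rot: [-90.0, 0.0, -174.2]
force: [0.5, -0.0, -0.7]
gripper_width: 47.5
```

View pics/s10.png

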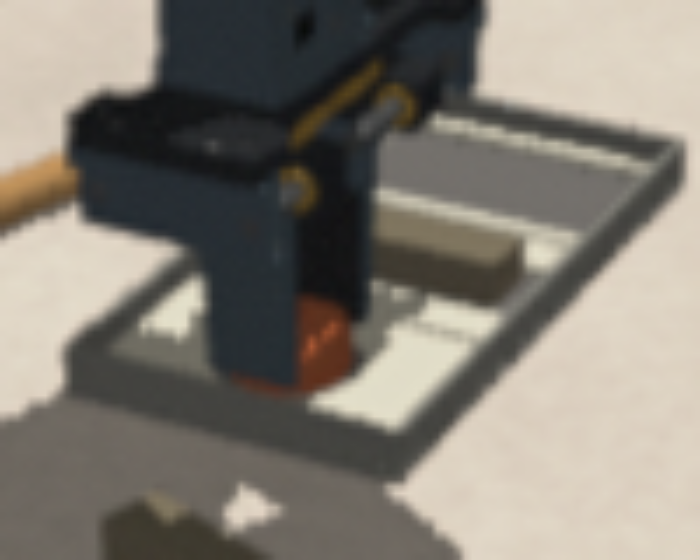

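```bash
python3 -m pendant '[{"delta_pos":[0,0.05,0],"twist":[0,0,0],"grip":20},{"delta_pos":[0,0.1,0],"twist":[0,0,0],"grip":20},{"delta_pos":[0,0.1,0],"twist":[0,0,0],"grip":20},{"delta_pos":[0,0.1,0],"twist":[0,0,0],"grip":20},{"delta_pos":[0,0.1,0],"twist":[0,0,0],"grip":20}]'
python3 -m pendant '[{"delta_pos":[0,0.03,0],"twist":[0,0,0],"grip":20},{"delta_pos":[0,0.06,0],"twist":[0,0,0],"grip":20},{"delta_pos":[0,0.06,0],"twist":[0,0,0],"grip":20},{"delta_pos":[0,0.06,0],"twist":[0,0,0],"grip":20},{"delta_pos":[0,0.06,0],"twist":[0,0,0],"grip":20}]'
```

```text
time_s: 20.35
ee_pos: [619.5, -96.9, -4.6]
ee_rot: [-90.0, 0.0, -174.2]
force: [-2.1, 1.4, 5.4]
gripper_width: 47.5
time_s: 20.85
ee_pos: [619.5, -96.9, -4.6]
ee_rot: [-90.0, 0.0, -174.2]
force: [-2.5, 1.0, 8.4]
gripper_width: 47.5
```

Contact at the same height as for the whetstone (6 mm above its bench height), so the ring is on the recess floor. Releasing.

```bash
python3 -m pendant '[{"delta_pos":[0,-0.1,0],"twist":[0,0,0],"grip":20},{"delta_pos":[0,-0.1,0],"twist":[0,0,0],"grip":57},{"delta_pos":[0,-0.1,0],"twist":[0,0,0],"grip":58},{"delta_pos":[0,-0.1,0],"twist":[0,0,0],"grip":59},{"delta_pos":[0,-0.1,0],"twist":[0,0,0],"grip":59}]'
python3 -m pendant '[{"delta_pos":[0,-0.2,0],"twist":[0,0,0],"grip":59},{"delta_pos":[0,-1,0],"twist":[0,0,0],"grip":59},{"delta_pos":[0,-3,0],"twist":[0,0,0],"grip":59},{"delta_pos":[0,-6,0],"twist":[0,0,0],"grip":59},{"delta_pos":[0,-10,0],"twist":[0,0,0],"grip":59}]'
python3 - <<'E'
from h import *
go(604.5,157.8,110,-90)
p,d=imaging.grab_frame('side');cv2.imwrite('pics/s11.png',cv2.resize(p[130:260,150:350,::-1],None,fx=4,fy=4))
E
```

```text
time_s: 21.35
ee_pos: [619.3, -96.9, -5.0]
ee_rot: [-90.0, -0.0, -174.2]
force: [0.1, 1.3, -0.1]
gripper_width: 53.6
time_s: 21.85
ee_pos: [618.2, -96.7, 95.3]
ee_rot: [-90.0, -0.2, -174.2]
force: [0.1, -0.1, 0.4]
gripper_width: 53.5
t 21.85 pos [618.2 -96.7  95.3] yaw [ -90.    -0.2 -174.2] F [ 0.1 -0.1  0.4] w 53.5
delta [ -1.2   -1.45 -25.46] twist [  0.2 -84.2   0.1]
```

View pics/s11.png

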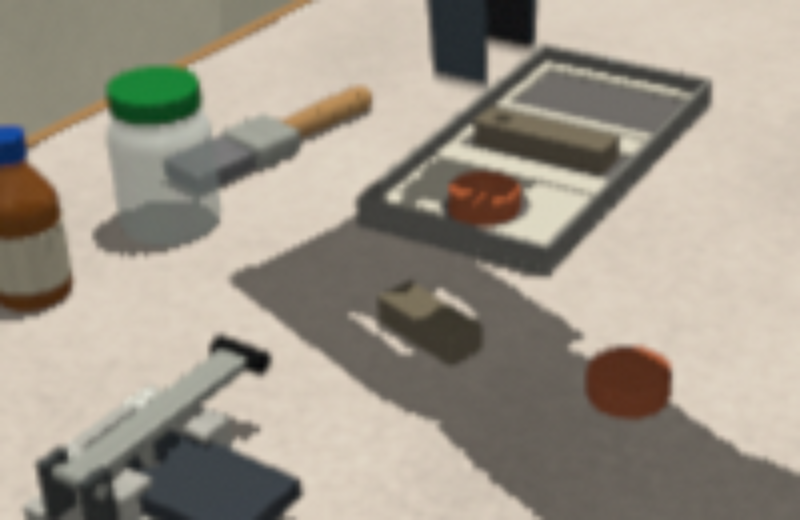

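Ring sits flat in the round recess (crop (485,197)), whetstone in the narrow one (545,140). Both look-alikes are untouched. Next is the jig pose.

Run:
```python
from h import *
p=cv2.imread('pics/top0.png');B,G,R=[p[...,i].astype(int) for i in range(3)]
m=(R<60)
L=[];Rr=[]
for v in range(160,180):
    u=np.where(m[v,158:194])[0]+158; L.append((u.min()-.5,v));Rr.append((u.max()+.5,v))
for e in(L,Rr):
    w=cast('top',e,26); k=np.polyfit(w[:,0],w[:,1],1); print('edge yaw',np.degrees(np.arctan(k[0])),'y at x=560',np.polyval(k,560))
F=[]
for u in range(166,184):
    v=np.where(m[150:195,u])[0]+150;F.append((u,v.max()+.5))
w=cast('top',F,26);k=np.polyfit(w[:,1],w[:,0],1);print('front yaw',-np.degrees(np.arctan(k[0])),'x at y=230',np.polyval(k,230))
# handle
hm=((R<35)&(G<35)).astype(np.uint8);hm[:,:204]=0;hm[:,216:]=0;hm[:132]=0;hm[160:]=0
ys,xs=np.nonzero(hm);w=cast('top',np.c_[xs,ys],47);print('handle',w.mean(0),np.ptp(w,axis=0)); 
k=np.polyfit(w[:,0],w[:,1],1);print('handle yaw',np.degrees(np.arctan(k[0])))
```

```text
edge yaw -1.9343417354819779 y at x=560 254.56635123812345
edge yaw 1.3596077259075103 y at x=560 204.36241185073345
front yaw 0.9849915922437502 x at y=230 525.3145933456968
handle [603.5769906  155.68825358  47.        ] [27.94942179  9.04710601  0.        ]
handle yaw 0.7228115659746455
```

```bash
python3 -m pendant '[{"delta_pos":[-0.2,-0.3,-2.6],"twist":[0,-8,0],"grip":55},{"delta_pos":[-0.4,-0.6,-5.2],"twist":[0,-16,0],"grip":55},{"delta_pos":[-0.6,-0.9,-7.8],"twist":[0,-24,0],"grip":55},{"delta_pos":[-0.8,-1.2,-10.4],"twist":[0,-32,0],"grip":55},{"delta_pos":[-1,-1.4,-13],"twist":[0,-40,0],"grip":55}]'
python3 -c "
from h import *;go(603.6,156.5,100,-89.2)"
```

```text
time_s: 22.4
ee_pos: [616.5, 34.4, 110.2]
ee_rot: [-89.9, 0.1, -133.9]
force: [0.7, -0.6, -0.5]
gripper_width: 50.2
t 22.4 pos [616.5  34.4 110.2] yaw [-8.990e+01  1.000e-01 -1.339e+02] F [ 0.7 -0.6 -0.5] w 50.2
delta [-7.9   1.02 -9.39] twist [ -0.1 -44.7  -0. ]
```

```bash
python3 -m pendant '[{"delta_pos":[-1.6,0.2,-1.9],"twist":[0,-8.5,0],"grip":55},{"delta_pos":[-3.2,0.4,-3.8],"twist":[0,-17,0],"grip":55},{"delta_pos":[-4.8,0.6,-5.7],"twist":[0,-25.5,0],"grip":55},{"delta_pos":[-6.4,0.8,-7.6],"twist":[0,-34,0],"grip":55},{"delta_pos":[-7.9,1,-9.4],"twist":[0,-42.5,0],"grip":55}]'
python3 -c "
from h import *;go(603.6,156.5,60,-89.2)"
```

```text
time_s: 22.9
ee_pos: [604.0, 156.8, 99.8]
ee_rot: [-89.9, 0.0, -91.3]
force: [0.0, -0.1, -0.7]
gripper_width: 50.1
t 22.9 pos [604.  156.8  99.8] yaw [-89.9   0.  -91.3] F [ 0.  -0.1 -0.7] w 50.1
delta [ 0.03  3.98 -0.04] twist [-0.1 -2.1 -0. ]
```

```bash
python3 -m pendant '[{"delta_pos":[0,2,0],"twist":[0,-2,0],"grip":58},{"delta_pos":[0,4,0],"twist":[0,-2,0],"grip":58},{"delta_pos":[0,5,0],"twist":[0,-2,0],"grip":58},{"delta_pos":[0,5,0],"twist":[0,-2,0],"grip":58},{"delta_pos":[0,5,0],"twist":[0,-2,0],"grip":58}]'
python3 - <<'E'
from h import *
go(603.6,156.5,10,-89.2)
for n,(a,b,c,e) in(('side',(170,290,130,290)),('top',(90,210,120,280))):
    p,d=imaging.grab_frame(n);cv2.imwrite(f'pics/{n}12.png',cv2.resize(p[a:b,c:e,::-1],None,fx=5,fy=5))
E
```

```text
time_s: 23.4
ee_pos: [604.5, 155.5, 49.9]
ee_rot: [-89.9, 0.0, -89.7]
force: [0.5, 0.1, 0.1]
gripper_width: 53.3
t 23.4 pos [604.5 155.5  49.9] yaw [-89.9   0.  -89.7] F [0.5 0.1 0.1] w 53.3
delta [-0.09  3.99 -0.09] twist [-0.1 -0.5 -0. ]
```

View pics/side12.png

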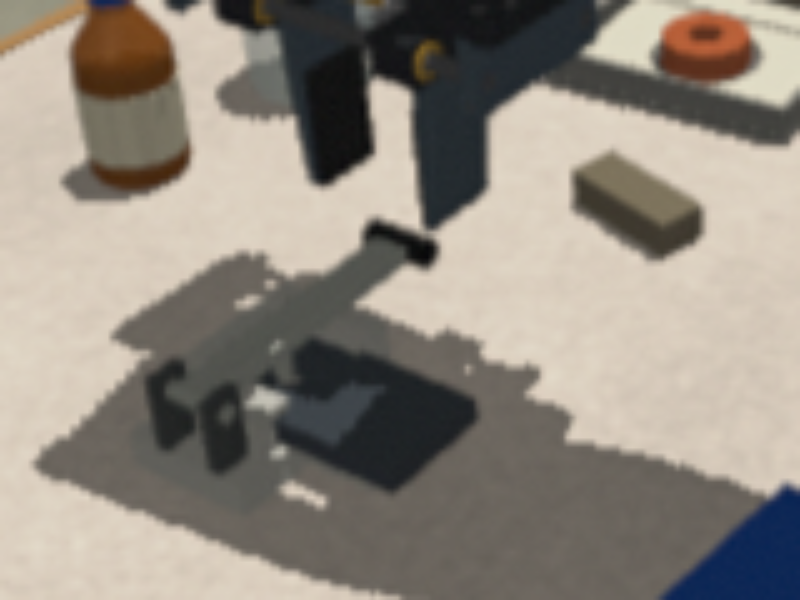

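View pics/top12.png

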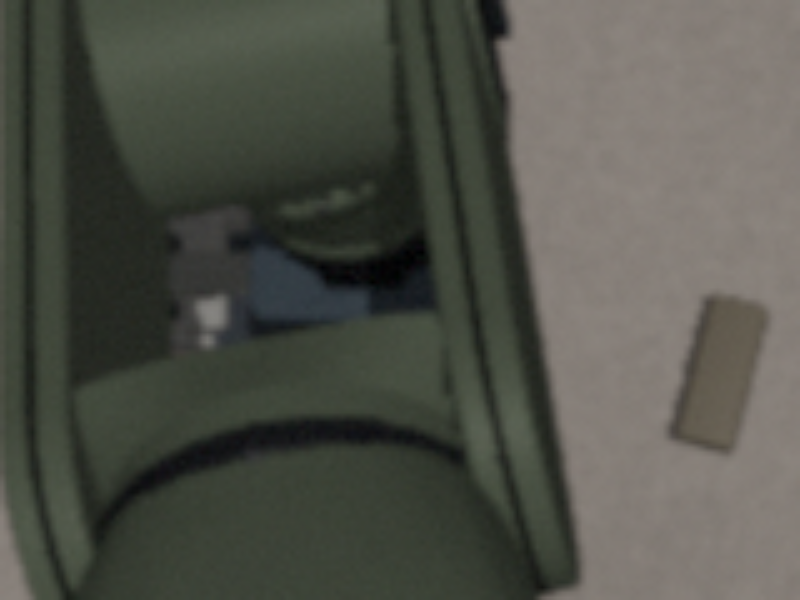

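Side view: the two fingers (tips at (330,180) and (440,225)) are spread along the rod's length, above the handle (400,240). Descending onto its ends.

```bash
python3 -m pendant '[{"delta_pos":[-0.1,1.2,-0.05],"twist":[0,0,0],"grip":58},{"delta_pos":[-0.1,2.4,-0.05],"twist":[0,0,0],"grip":58},{"delta_pos":[-0.1,3.4,-0.05],"twist":[0,0,0],"grip":58},{"delta_pos":[-0.1,4,-0.05],"twist":[0,0,0],"grip":58},{"delta_pos":[-0.1,4,-0.05],"twist":[0,0,0],"grip":58}]'
python3 - <<'E'
from h import *
p,d=imaging.grab_frame('side');cv2.imwrite('pics/s13.png',cv2.resize(p[170:290,130:290,::-1],None,fx=5,fy=5))
E
```

```text
time_s: 24.0
ee_pos: [602.4, 156.4, 7.7]
ee_rot: [-90.2, -0.0, -89.7]
force: [0.0, 0.2, 0.3]
gripper_width: 52.7
```

View pics/s13.png

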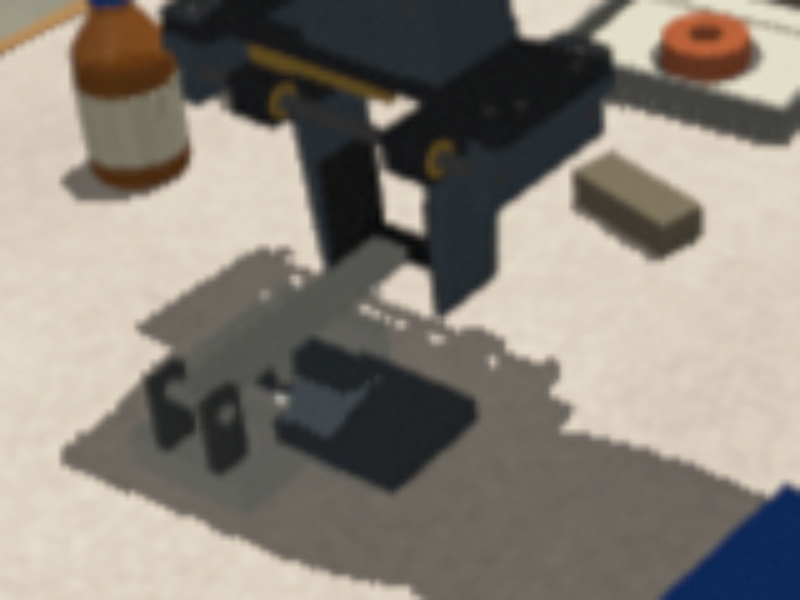

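The fingers straddle the rod. Closing.

```bash
python3 -m pendant '[{"delta_pos":[0,0,0],"twist":[0,0,0],"grip":20},{"delta_pos":[0,0,0],"twist":[0,0,0],"grip":20},{"delta_pos":[0,0,0],"twist":[0,0,0],"grip":20},{"delta_pos":[0,0,0],"twist":[0,0,0],"grip":20},{"delta_pos":[0,0,0],"twist":[0,0,0],"grip":20}]' 15
python3 - <<'E'
import numpy as np
for q in range(0,86,5):
    a=np.radians(q);print(q,'dy',round(122*(1-np.cos(a)),1),'dz',round(122*np.sin(a),1))
E
```

```text
time_s: 24.55
ee_pos: [606.0, 156.7, 10.1]
ee_rot: [-89.7, 0.0, -89.7]
force: [5.3, -1.1, -1.7]
gripper_width: 31.8
0 dy 0.0 dz 0.0
5 dy 0.5 dz 10.6
10 dy 1.9 dz 21.2
15 dy 4.2 dz 31.6
20 dy 7.4 dz 41.7
25 dy 11.4 dz 51.6
30 dy 16.3 dz 61.0
35 dy 22.1 dz 70.0
40 dy 28.5 dz 78.4
45 dy 35.7 dz 86.3
50 dy 43.6 dz 93.5
55 dy 52.0 dz 99.9
60 dy 61.0 dz 105.7
65 dy 70.4 dz 110.6
70 dy 80.3 dz 114.6
75 dy 90.4 dz 117.8
80 dy 100.8 dz 120.1
85 dy 111.4 dz 121.5
```

```bash
python3 -m pendant '[{"delta_pos":[0,-0.4,0.15],"twist":[0,0,0],"grip":20},{"delta_pos":[-0.05,-1.06,0.2],"twist":[0,0,0],"grip":20},{"delta_pos":[-0.19,-2.12,0.2],"twist":[0,0,0],"grip":20},{"delta_pos":[-0.42,-3.16,0.2],"twist":[0,0,0],"grip":20},{"delta_pos":[-0.74,-4.17,0.2],"twist":[0,0,0],"grip":20}]'
python3 -m pendant '[{"delta_pos":[-0.4,-0.99,0],"twist":[0,0,0],"grip":20},{"delta_pos":[-0.89,-1.93,0],"twist":[0,0,0],"grip":20},{"delta_pos":[-1.47,-2.83,0],"twist":[0,0,0],"grip":20},{"delta_pos":[-2.11,-3.67,0],"twist":[0,0,0],"grip":20},{"delta_pos":[-2.83,-4.46,0],"twist":[0,0,0],"grip":20}]'
```

```text
time_s: 25.05
ee_pos: [605.8, 164.4, 52.2]
ee_rot: [-89.9, 0.0, -89.7]
force: [4.1, 1.8, -3.1]
gripper_width: 31.9
time_s: 25.55
ee_pos: [605.3, 192.4, 96.3]
ee_rot: [-90.0, -0.1, -89.7]
force: [5.0, -1.2, -2.8]
gripper_width: 31.6
```

```bash
python3 -m pendant '[{"delta_pos":[-0.79,-0.72,0.1],"twist":[0,0,0],"grip":20},{"delta_pos":[-1.63,-1.36,0.2],"twist":[0,0,0],"grip":20},{"delta_pos":[-2.53,-1.94,0.2],"twist":[0,0,0],"grip":20},{"delta_pos":[-3.47,-2.43,0.2],"twist":[0,0,0],"grip":20},{"delta_pos":[-4.46,-2.83,0.2],"twist":[0,0,0],"grip":20}]'
python3 -m pendant '[{"delta_pos":[-0.5,-0.17,0],"twist":[0,0,0],"grip":20},{"delta_pos":[-1.01,-0.32,0],"twist":[0,0,0],"grip":20},{"delta_pos":[-1.53,-0.45,0],"twist":[0,0,0],"grip":20},{"delta_pos":[-2.05,-0.55,0],"twist":[0,0,0],"grip":20},{"delta_pos":[-2.05,-0.55,0],"twist":[0,0,0],"grip":20}]'
python3 - <<'E'
from h import *
p,d=imaging.grab_frame('side');cv2.imwrite('pics/s14.png',cv2.resize(p[130:290,110:310,::-1],None,fx=4,fy=4))
E
```

```text
time_s: 26.05
ee_pos: [604.6, 237.0, 124.2]
ee_rot: [-90.3, -0.1, -89.7]
force: [-3.7, -2.9, 2.5]
gripper_width: 32.0
time_s: 26.55
ee_pos: [604.3, 258.8, 129.9]
ee_rot: [-90.3, 0.0, -89.7]
force: [-4.5, -1.4, 3.8]
gripper_width: 31.1
```

View pics/s14.png

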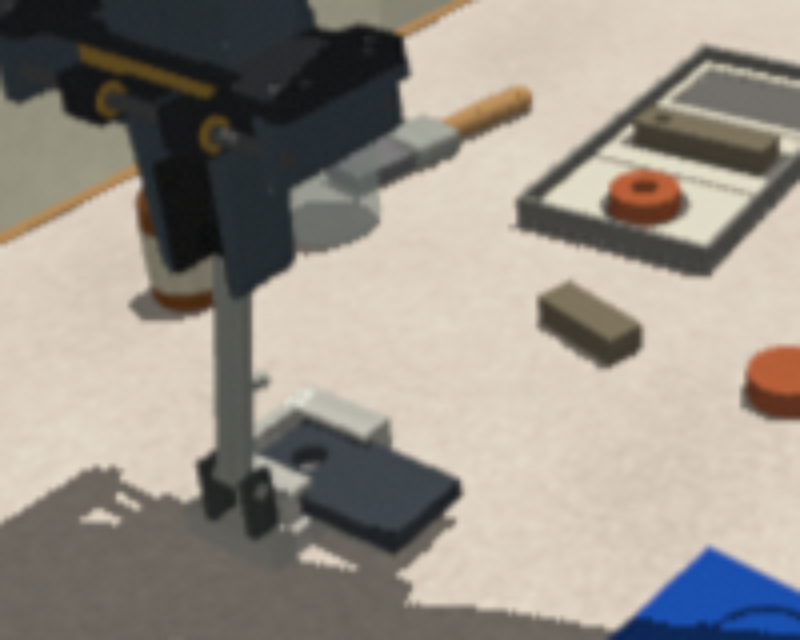

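The bar stands nearly upright (crop (235,390)) and the pin has left the plaque's hole (310,455). Releasing and rising clear.

```bash
python3 -m pendant '[{"delta_pos":[0,0,0],"twist":[0,0,0],"grip":58},{"delta_pos":[0,0,0],"twist":[0,0,0],"grip":58},{"delta_pos":[0,0,0],"twist":[0,0,0],"grip":58},{"delta_pos":[0,0,0],"twist":[0,0,0],"grip":58},{"delta_pos":[0,-0.5,0],"twist":[0,0,0],"grip":58}]'
python3 -m pendant '[{"delta_pos":[0,-1.5,0],"twist":[0,0,0],"grip":58},{"delta_pos":[0,-3,0],"twist":[0,0,0],"grip":58},{"delta_pos":[0,-5,0],"twist":[0,0,0],"grip":58},{"delta_pos":[0,-6,0],"twist":[0,0,0],"grip":58},{"delta_pos":[0,-6,0],"twist":[0,0,0],"grip":58}]'
python3 - <<'E'
from h import *
go(540,230,190,-179.2)
p,d=imaging.grab_frame('side');cv2.imwrite('pics/s15.png',cv2.resize(p[130:290,110:310,::-1],None,fx=4,fy=4))
E
```

```text
time_s: 27.1
ee_pos: [606.5, 257.3, 133.7]
ee_rot: [-90.1, -0.0, -89.7]
force: [-0.5, -0.7, -0.7]
gripper_width: 52.7
time_s: 27.6
ee_pos: [607.9, 257.8, 196.3]
ee_rot: [-89.8, 0.1, -89.7]
force: [0.2, 0.4, -0.1]
gripper_width: 52.8
t 27.6 pos [607.9 257.8 196.3] yaw [-89.8   0.1 -89.7] F [ 0.2  0.4 -0.1] w 52.8
delta [ 2.75  0.6  -6.8 ] twist [-0.1 89.5 -0.2]
```

View pics/s15.png

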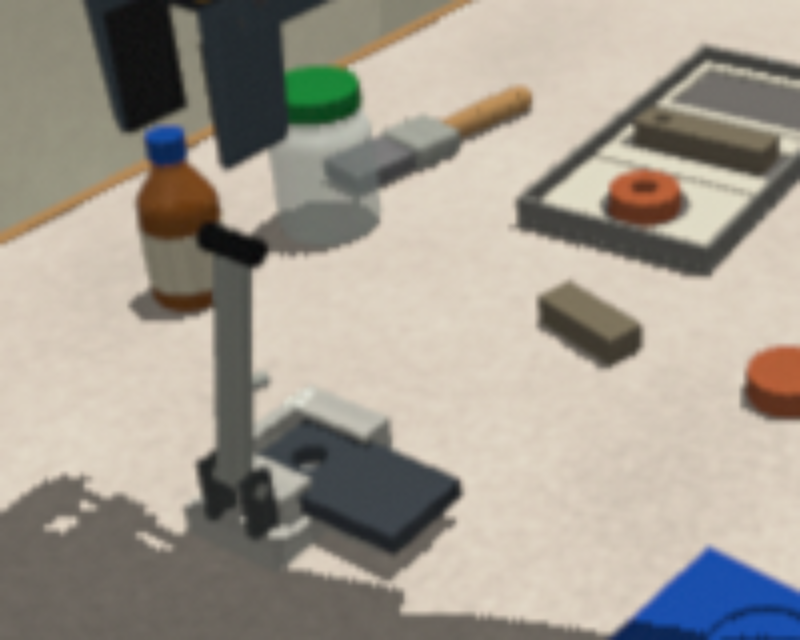

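The bar stays up by itself (handle at (232,243)) and the gripper is clear of it. Turning the gripper and moving over the plaque's free end.

```bash
python3 -m pendant '[{"delta_pos":[0.5,0,-2.2],"twist":[0,8.5,0],"grip":75},{"delta_pos":[1,0,-4.4],"twist":[0,17,0],"grip":75},{"delta_pos":[1.8,0,-6],"twist":[0,25.5,0],"grip":75},{"delta_pos":[2.7,0,-6.8],"twist":[0,34,0],"grip":75},{"delta_pos":[2.7,0,-6.8],"twist":[0,42.5,0],"grip":75}]'
python3 -m pendant '[{"delta_pos":[0,0,0],"twist":[0,8.5,0],"grip":75},{"delta_pos":[0,0,0],"twist":[0,17,0],"grip":75},{"delta_pos":[0,0,0],"twist":[0,25.5,0],"grip":75},{"delta_pos":[0,0,0],"twist":[0,34,0],"grip":75},{"delta_pos":[0,0,0],"twist":[0,42.5,0],"grip":75}]'
python3 - <<'E'
from h import *
go(539,229.4,40,-179.2)
E
```

```text
time_s: 28.15
ee_pos: [537.1, 228.9, 193.3]
ee_rot: [-90.1, -0.2, -132.6]
force: [1.1, 0.1, 0.5]
gripper_width: 68.4
time_s: 28.65
ee_pos: [538.3, 229.8, 192.9]
ee_rot: [-90.0, -0.1, -175.1]
force: [-0.1, 0.8, -0.3]
gripper_width: 68.2
t 28.65 pos [538.3 229.8 192.9] yaw [-9.000e+01 -1.000e-01 -1.751e+02] F [-0.1  0.8 -0.3] w 68.2
delta [-0.1  15.29  0.03] twist [-0.   4.1  0.1]
```

```bash
python3 -m pendant '[{"delta_pos":[-0.1,4,0],"twist":[0,4.2,0],"grip":75},{"delta_pos":[-0.1,8,0],"twist":[0,4.2,0],"grip":75},{"delta_pos":[-0.1,12,0],"twist":[0,4.2,0],"grip":75},{"delta_pos":[-0.1,15.3,0],"twist":[0,4.2,0],"grip":75},{"delta_pos":[-0.1,15.3,0],"twist":[0,4.2,0],"grip":75}]'
python3 - <<'E'
from h import *
go(539,229.4,0,-179.2)
p,d=imaging.grab_frame('side');cv2.imwrite('pics/s16.png',cv2.resize(p[130:290,110:310,::-1],None,fx=4,fy=4))
E
```

```text
time_s: 29.15
ee_pos: [535.4, 228.3, 35.8]
ee_rot: [-89.7, -0.7, -178.9]
force: [-0.9, -0.2, 0.7]
gripper_width: 67.9
t 29.15 pos [535.4 228.3  35.8] yaw [ -89.7   -0.7 -178.9] F [-0.9 -0.2  0.7] w 67.9
delta [-0.41  3.57 -0.12] twist [-0.3  0.3  0.7]
```

View pics/s16.png

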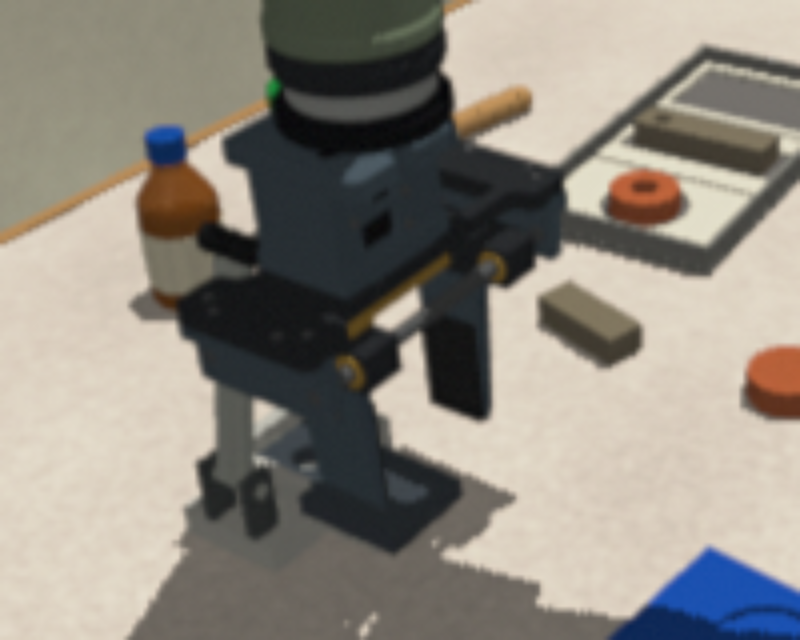

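Gripper straddles the plaque's free end and is clear of the bar. Final descent and grip.

```bash
python3 -m pendant '[{"delta_pos":[-0.1,1.2,0],"twist":[0,0,0],"grip":75},{"delta_pos":[-0.1,2.4,0],"twist":[0,0,0],"grip":75},{"delta_pos":[-0.1,3.3,0],"twist":[0,0,0],"grip":75},{"delta_pos":[-0.1,3.7,0],"twist":[0,0,0],"grip":75},{"delta_pos":[-0.1,3.7,0],"twist":[0,0,0],"grip":75}]'
python3 -c "
from h import *;go(539,229.4,0,-179.2)"
```

```text
time_s: 29.7
ee_pos: [540.7, 230.1, 3.9]
ee_rot: [-90.0, -0.0, -178.9]
force: [0.5, 0.4, -0.0]
gripper_width: 68.3
t 29.7 pos [540.7 230.1   3.9] yaw [ -90.    -0.  -178.9] F [ 0.5  0.4 -0. ] w 68.3
delta [0.17 0.39 0.06] twist [-0.   0.3  0. ]
```

```bash
python3 -m pendant '[{"delta_pos":[0.1,0.4,0],"twist":[0,0.3,0],"grip":75},{"delta_pos":[0.1,0.4,0],"twist":[0,0.3,0],"grip":45},{"delta_pos":[0.1,0.4,0],"twist":[0,0.3,0],"grip":30},{"delta_pos":[0.1,0.4,0],"twist":[0,0.3,0],"grip":30},{"delta_pos":[0.1,0.4,0],"twist":[0,0.3,0],"grip":30}]' 40
python3 -m pendant '[{"delta_pos":[0,0,0],"twist":[0,0,0],"grip":30},{"delta_pos":[0,0,0],"twist":[0,0,0],"grip":30},{"delta_pos":[0.3,0,0],"twist":[0,0,0],"grip":30},{"delta_pos":[0.7,0,0],"twist":[0,0,0],"grip":30},{"delta_pos":[1.2,0,0],"twist":[0,0,0],"grip":30}]' 40
```

```text
time_s: 30.2
ee_pos: [540.2, 230.2, 0.5]
ee_rot: [-90.0, 0.0, -179.2]
force: [-0.1, 0.3, 0.2]
gripper_width: 51.4
time_s: 30.7
ee_pos: [528.2, 230.1, 0.5]
ee_rot: [-90.0, 0.1, -179.2]
force: [1.1, -0.1, 1.1]
gripper_width: 51.1
```

```bash
python3 -m pendant '[{"delta_pos":[0.8,0,0],"twist":[0,0,0],"grip":30},{"delta_pos":[1.6,0,0],"twist":[0,0,0],"grip":30},{"delta_pos":[2.4,0,0],"twist":[0,0,0],"grip":30},{"delta_pos":[3.2,0,0],"twist":[0,0,0],"grip":30},{"delta_pos":[4,0,0],"twist":[0,0,0],"grip":30}]' 40
python3 -m pendant '[{"delta_pos":[0.8,0,0],"twist":[0,0,0],"grip":30},{"delta_pos":[1.6,0,0],"twist":[0,0,0],"grip":30},{"delta_pos":[2,0,0],"twist":[0,0,0],"grip":30},{"delta_pos":[2.3,0,0],"twist":[0,0,0],"grip":30},{"delta_pos":[2.3,0,0],"twist":[0,0,0],"grip":30}]' 40
python3 - <<'E'
from h import *
p,d=imaging.grab_frame('side');cv2.imwrite('pics/s17.png',cv2.resize(p[130:290,110:310,::-1],None,fx=4,fy=4))
E
```

```text
time_s: 31.2
ee_pos: [487.2, 229.4, 0.3]
ee_rot: [-90.0, -0.0, -179.2]
force: [0.3, 0.6, 1.1]
gripper_width: 51.3
time_s: 31.7
ee_pos: [464.1, 229.0, 0.2]
ee_rot: [-90.0, -0.1, -179.2]
force: [-0.8, -0.3, 0.7]
gripper_width: 51.9
```

View pics/s17.png

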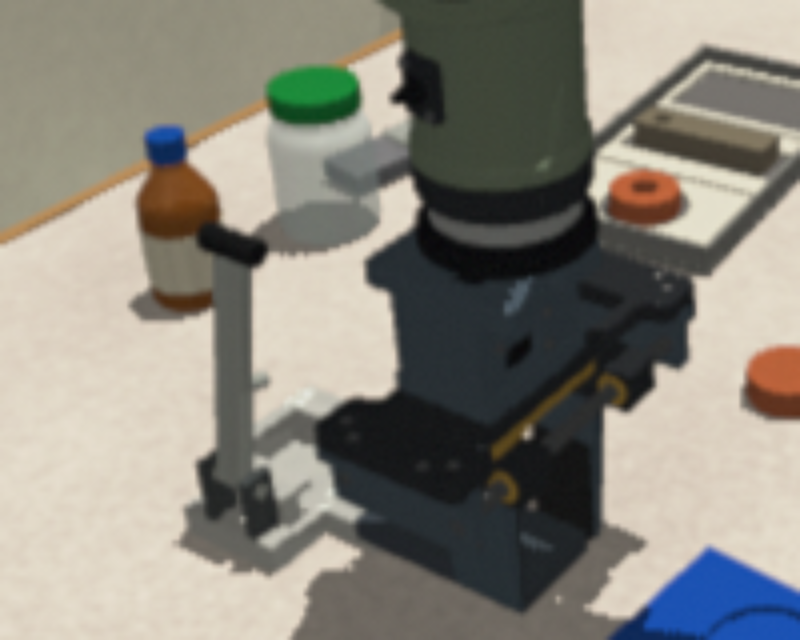

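The plaque is out from under the lips and the bar is still up. Lifting gently.

```bash
python3 -m pendant '[{"delta_pos":[0,-0.1,0],"twist":[0,0,0],"grip":30},{"delta_pos":[0,-0.4,0],"twist":[0,0,0],"grip":30},{"delta_pos":[0,-0.8,0],"twist":[0,0,0],"grip":30},{"delta_pos":[0,-1.4,0],"twist":[0,0,0],"grip":30},{"delta_pos":[0,-2,0],"twist":[0,0,0],"grip":30}]' 50
python3 -m pendant '[{"delta_pos":[0,-0.7,0],"twist":[0,0,0],"grip":30},{"delta_pos":[0,-1.5,0],"twist":[0,0,0],"grip":30},{"delta_pos":[0,-2.5,0],"twist":[0,0,0],"grip":30},{"delta_pos":[0,-3.5,0],"twist":[0,0,0],"grip":30},{"delta_pos":[0,-4,0],"twist":[0,0,0],"grip":30}]' 50
python3 - <<'E'
from h import *
go(464,100,60,-179.2)
p,d=imaging.grab_frame('side');cv2.imwrite('pics/s18.png',cv2.resize(p[130:290,110:310,::-1],None,fx=4,fy=4))
E
```

```text
time_s: 32.25
ee_pos: [465.1, 229.1, 20.8]
ee_rot: [-90.0, 0.0, -179.2]
force: [0.2, -0.9, -0.9]
gripper_width: 51.2
time_s: 32.75
ee_pos: [465.7, 229.5, 61.8]
ee_rot: [-90.0, 0.1, -179.2]
force: [0.8, 0.2, -1.3]
gripper_width: 50.8
t 32.75 pos [465.7 229.5  61.8] yaw [-9.000e+01  1.000e-01 -1.792e+02] F [ 0.8  0.2 -1.3] w 50.8
delta [ 0.35  0.17 12.94] twist [ 0.  -0.  -0.1]
```

View pics/s18.png

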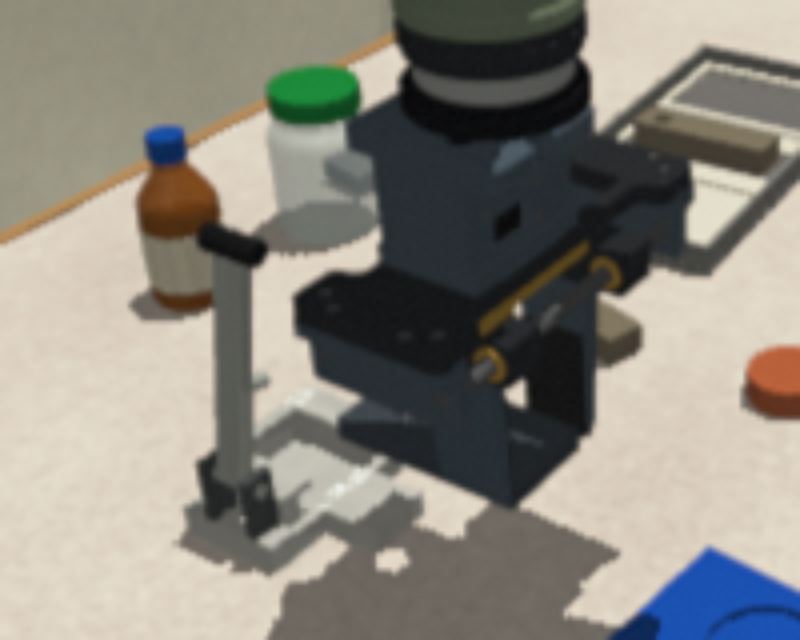

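The plaque is held level and clear of the jig. Carrying it to the wide nest at height.

```bash
python3 -m pendant '[{"delta_pos":[0,-0.5,1],"twist":[0,0,0],"grip":30},{"delta_pos":[-0.5,-1,3],"twist":[0,0,0],"grip":30},{"delta_pos":[-1.5,-1.5,6],"twist":[0,-1,0],"grip":30},{"delta_pos":[-2.5,-2,9.5],"twist":[0,-1,0],"grip":30},{"delta_pos":[-3.5,-2,13],"twist":[0,-1,0],"grip":30}]' 50
python3 -m pendant '[{"delta_pos":[-1,0,3.5],"twist":[0,0,0],"grip":30},{"delta_pos":[-2,0,7],"twist":[0,-1,0],"grip":30},{"delta_pos":[-3,0,10.5],"twist":[0,-2,0],"grip":30},{"delta_pos":[-4,0,14],"twist":[0,-2,0],"grip":30},{"delta_pos":[-5,0,17],"twist":[0,-3,0],"grip":30}]' 50
python3 - <<'E'
from h import *
go(602.7,-275.8,60,-174.3)
E
```

```text
time_s: 33.3
ee_pos: [502.1, 98.0, 80.9]
ee_rot: [-90.0, 0.0, -178.2]
force: [1.0, 0.2, -0.6]
gripper_width: 51.3
time_s: 33.8
ee_pos: [556.6, -71.2, 80.1]
ee_rot: [-90.0, -0.1, -175.2]
force: [0.3, 0.6, -1.0]
gripper_width: 51.2
t 33.8 pos [556.6 -71.2  80.1] yaw [-9.000e+01 -1.000e-01 -1.752e+02] F [ 0.3  0.6 -1. ] w 51.2
delta [-2.9   2.01 20.77] twist [-0.  -0.9  0.1]
```

```bash
python3 -m pendant '[{"delta_pos":[-0.6,0,4],"twist":[0,0,0],"grip":30},{"delta_pos":[-1.2,0,8],"twist":[0,0,0],"grip":30},{"delta_pos":[-1.8,0,12],"twist":[0,-1,0],"grip":30},{"delta_pos":[-2.4,0,16],"twist":[0,-1,0],"grip":30},{"delta_pos":[-2.9,0,19],"twist":[0,-1,0],"grip":30}]' 50
python3 -m pendant '[{"delta_pos":[0,0,0.8],"twist":[0,0,0],"grip":30},{"delta_pos":[0,0,1.6],"twist":[0,0,0],"grip":30},{"delta_pos":[0,1,1.7],"twist":[0,0,0],"grip":30},{"delta_pos":[0,2,1.7],"twist":[0,0,0],"grip":30},{"delta_pos":[0,3,1.7],"twist":[0,0,0],"grip":30}]' 50
python3 - <<'E'
from h import *
go(602.7,-275.8,0,-174.3)
for n in ('side','top'):
    p,d=imaging.grab_frame(n);cv2.imwrite(f'pics/{n}19.png',p[...,::-1]);np.save(f'pics/{n}19d.npy',d)
cv2.imwrite('pics/s19.png',cv2.resize(cv2.imread('pics/side19.png')[100:220,220:380],None,fx=5,fy=5))
E
```

```text
time_s: 34.3
ee_pos: [601.2, -258.7, 79.9]
ee_rot: [-90.0, -0.1, -174.3]
force: [0.9, 0.5, -1.9]
gripper_width: 51.1
time_s: 34.8
ee_pos: [602.9, -271.1, 49.1]
ee_rot: [-90.1, -0.1, -174.1]
force: [-0.0, 1.1, -1.2]
gripper_width: 51.1
t 34.8 pos [ 602.9 -271.1   49.1] yaw [-9.010e+01 -1.000e-01 -1.741e+02] F [-0.   1.1 -1.2] w 51.1
delta [0.06 4.91 0.47] twist [0.1 0.2 0.1]
```

View pics/s19.png

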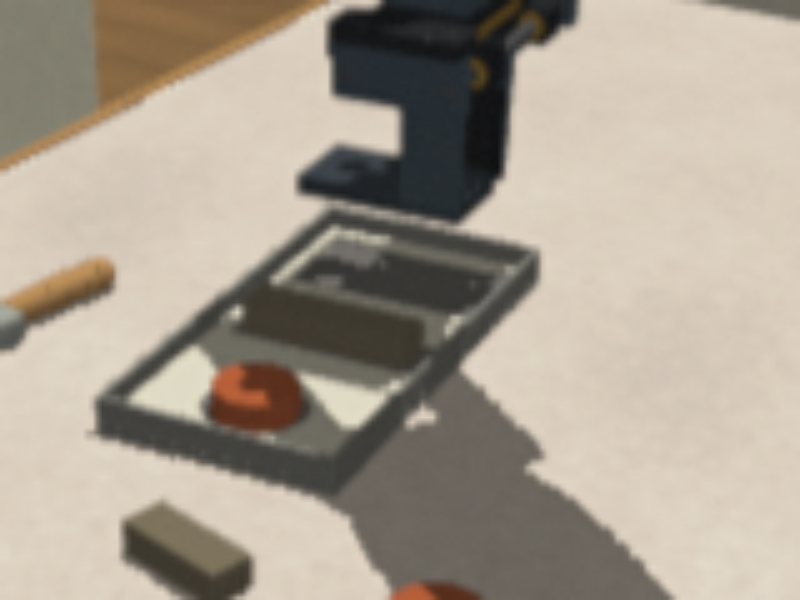

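View pics/top19.png

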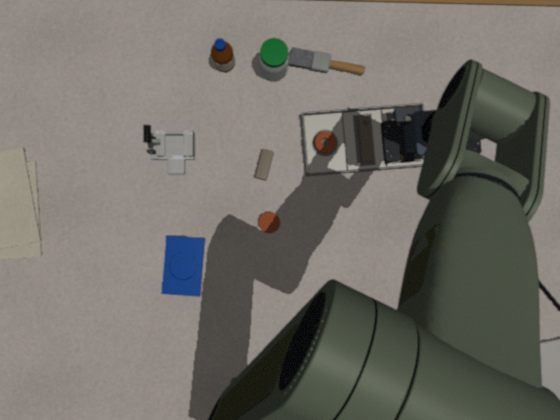

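Run:
```python
from h import *
p=cv2.imread('pics/top8.png');B,G,R=[p[...,i].astype(int) for i in range(3)]
for th in(95,105):
    m=((R<th)&(R>65)).astype(np.uint8);m=cv2.morphologyEx(m,cv2.MORPH_OPEN,np.ones((5,5),np.uint8))
    blobs('top',m,10,(386,108,420,166),100)
go(602.7,-275.8,0,-174.3)
```

```text
top px [403.2 125.4] rect c [ 655.9 -271.3] size [72.2 62.8] ang 6.1
top px [403.3 136.1] rect c [ 636.9 -273. ] size [111.9  65.2] ang 5.7
t 34.9 pos [ 602.  -270.8   47.9] yaw [ -90.1   -0.2 -174.1] F [-0.4  0.3 -1.4] w 51.5
delta [-0.04  4.79  0.52] twist [0.1 0.2 0.2]
```

```bash
python3 -m pendant '[{"delta_pos":[0,0.5,0.3],"twist":[0,0.2,0],"grip":30},{"delta_pos":[0,1,0.55],"twist":[0,0.2,0],"grip":30},{"delta_pos":[0,2,0.55],"twist":[0,0.2,0],"grip":30},{"delta_pos":[0,2.7,0.55],"twist":[0,0.2,0],"grip":30},{"delta_pos":[0,2.7,0.55],"twist":[0,0.2,0],"grip":30}]' 50
python3 - <<'E'
from h import *
go(602.1,-276.5,-5,-174.3)
p,d=imaging.grab_frame('side');
cv2.imwrite('pics/s20.png',cv2.resize(p[110:200,230:350,::-1],None,fx=6,fy=6))
E
```

```text
time_s: 35.4
ee_pos: [603.1, -277.5, 21.7]
ee_rot: [-90.1, -0.2, -174.4]
force: [-0.3, 0.7, -1.8]
gripper_width: 51.3
t 35.4 pos [ 603.1 -277.5   21.7] yaw [ -90.1   -0.2 -174.4] F [-0.3  0.7 -1.8] w 51.3
delta [ 0.08  2.67 -0.11] twist [ 0.1 -0.1  0.2]
```

View pics/s20.png

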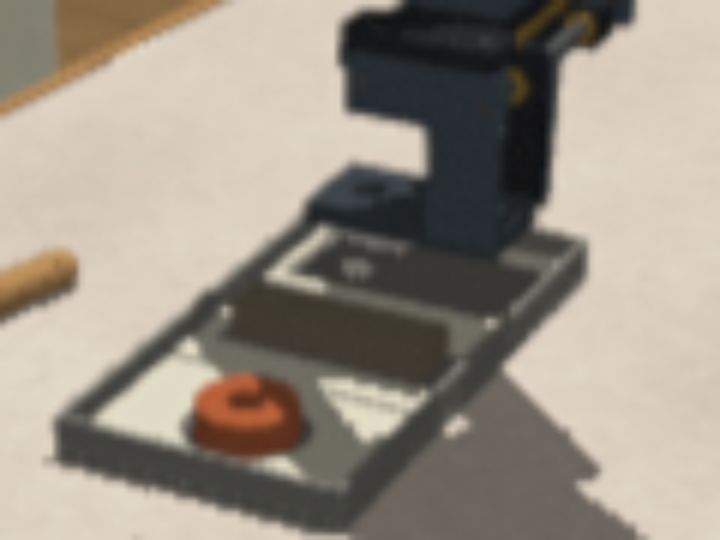

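```bash
python3 -m pendant '[{"delta_pos":[0.05,0.5,-0.1],"twist":[0,0,0],"grip":30},{"delta_pos":[0.05,1,-0.1],"twist":[0,0,0],"grip":30},{"delta_pos":[0.05,1.5,-0.1],"twist":[0,0,0],"grip":30},{"delta_pos":[0.05,1.9,-0.1],"twist":[0,0,0],"grip":30},{"delta_pos":[0.05,1.9,-0.1],"twist":[0,0,0],"grip":30}]' 50
python3 - <<'E'
from h import *
go(602.1,-276.5,-5,-174.3)
p,d=imaging.grab_frame('side');
cv2.imwrite('pics/s21.png',cv2.resize(p[110:200,230:350,::-1],None,fx=6,fy=6))
E
```

```text
time_s: 35.95
ee_pos: [603.1, -276.8, 3.5]
ee_rot: [-90.0, -0.1, -174.4]
force: [-0.4, -0.4, -2.0]
gripper_width: 51.4
t 35.95 pos [ 603.1 -276.8    3.5] yaw [-9.000e+01 -1.000e-01 -1.744e+02] F [-0.4 -0.4 -2. ] w 51.4
delta [ 0.09  0.85 -0.04] twist [ 0.  -0.1  0.1]
```

View pics/s21.png

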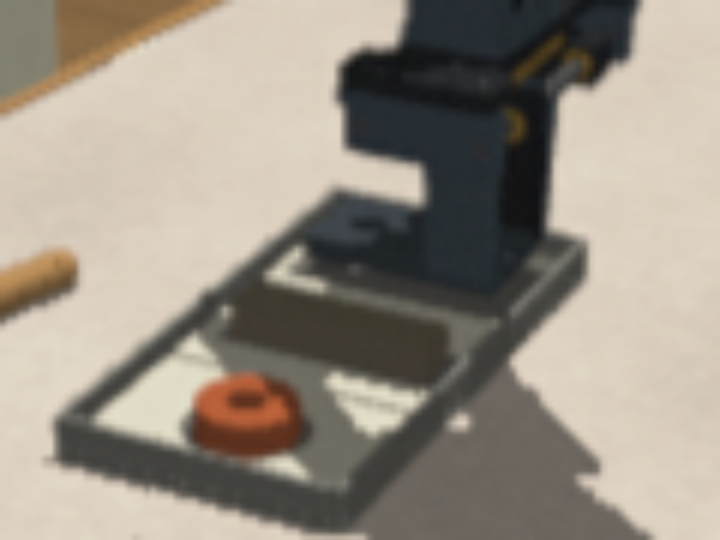

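Aligned over the wide recess. Now small steps down to contact.

```bash
python3 -m pendant '[{"delta_pos":[0,0.1,0],"twist":[0,0,0],"grip":30},{"delta_pos":[0,0.2,0],"twist":[0,0,0],"grip":30},{"delta_pos":[0,0.3,0],"twist":[0,0,0],"grip":30},{"delta_pos":[0,0.4,0],"twist":[0,0,0],"grip":30},{"delta_pos":[0,0.4,0],"twist":[0,0,0],"grip":30}]' 50
python3 -m pendant '[{"delta_pos":[0,0.1,0],"twist":[0,0,0],"grip":30},{"delta_pos":[0,0.2,0],"twist":[0,0,0],"grip":30},{"delta_pos":[0,0.2,0],"twist":[0,0,0],"grip":30},{"delta_pos":[0,0.2,0],"twist":[0,0,0],"grip":30},{"delta_pos":[0,0.2,0],"twist":[0,0,0],"grip":30}]' 50
python3 -m pendant '[{"delta_pos":[0,0.1,0],"twist":[0,0,0],"grip":30},{"delta_pos":[0,0.2,0],"twist":[0,0,0],"grip":30},{"delta_pos":[0,0.2,0],"twist":[0,0,0],"grip":30},{"delta_pos":[0,0.2,0],"twist":[0,0,0],"grip":30},{"delta_pos":[0,0.2,0],"twist":[0,0,0],"grip":30}]' 50
```

```text
time_s: 36.5
ee_pos: [603.5, -277.0, 0.2]
ee_rot: [-90.0, -0.0, -174.4]
force: [0.9, 0.0, -2.1]
gripper_width: 51.1
time_s: 37.0
ee_pos: [603.6, -277.1, -1.6]
ee_rot: [-90.0, 0.0, -174.4]
force: [-0.0, 0.7, -0.2]
gripper_width: 51.1
time_s: 37.5
ee_pos: [603.6, -277.1, -3.7]
ee_rot: [-90.0, -0.0, -174.4]
force: [1.0, -0.3, -1.5]
gripper_width: 51.5
```

```bash
python3 -m pendant '[{"delta_pos":[0,0.05,0],"twist":[0,0,0],"grip":30},{"delta_pos":[0,0.1,0],"twist":[0,0,0],"grip":30},{"delta_pos":[0,0.1,0],"twist":[0,0,0],"grip":30},{"delta_pos":[0,0.1,0],"twist":[0,0,0],"grip":30},{"delta_pos":[0,0.1,0],"twist":[0,0,0],"grip":30}]' 50
python3 -m pendant '[{"delta_pos":[0,0.05,0],"twist":[0,0,0],"grip":30},{"delta_pos":[0,0.1,0],"twist":[0,0,0],"grip":30},{"delta_pos":[0,0.1,0],"twist":[0,0,0],"grip":30},{"delta_pos":[0,0.1,0],"twist":[0,0,0],"grip":30},{"delta_pos":[0,0.1,0],"twist":[0,0,0],"grip":30}]' 50
python3 - <<'E'
from h import *
p,d=imaging.grab_frame('side');
cv2.imwrite('pics/s22.png',cv2.resize(p[120:190,260:360,::-1],None,fx=7,fy=7))
E
```

```text
time_s: 38.0
ee_pos: [603.6, -277.1, -4.6]
ee_rot: [-90.0, -0.0, -174.4]
force: [0.3, 0.5, -1.9]
gripper_width: 51.3
time_s: 38.5
ee_pos: [603.6, -277.1, -5.6]
ee_rot: [-90.0, 0.0, -174.4]
force: [-0.5, 0.1, -1.5]
gripper_width: 51.0
```

View pics/s22.png

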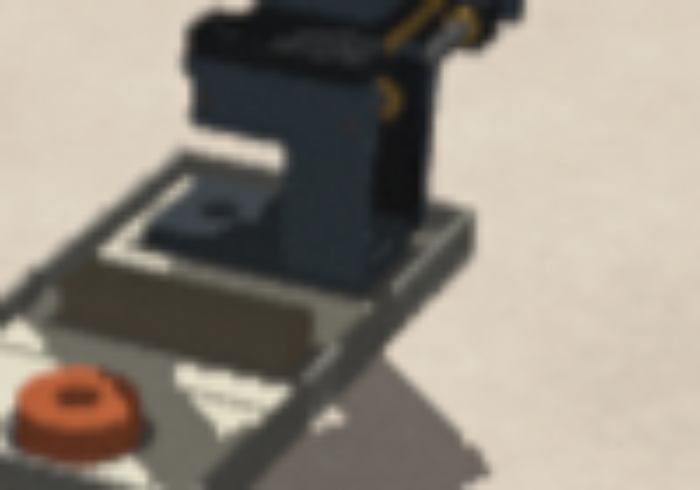

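```bash
python3 -m pendant '[{"delta_pos":[0,0.05,0],"twist":[0,0,0],"grip":30},{"delta_pos":[0,0.1,0],"twist":[0,0,0],"grip":30},{"delta_pos":[0,0.1,0],"twist":[0,0,0],"grip":30},{"delta_pos":[0,0.1,0],"twist":[0,0,0],"grip":30},{"delta_pos":[0,0.1,0],"twist":[0,0,0],"grip":30}]' 50
python3 -m pendant '[{"delta_pos":[0,0.05,0],"twist":[0,0,0],"grip":30},{"delta_pos":[0,0.1,0],"twist":[0,0,0],"grip":30},{"delta_pos":[0,0.1,0],"twist":[0,0,0],"grip":30},{"delta_pos":[0,0.1,0],"twist":[0,0,0],"grip":30},{"delta_pos":[0,0.1,0],"twist":[0,0,0],"grip":30}]' 50
```

```text
time_s: 39.05
ee_pos: [603.6, -277.1, -6.6]
ee_rot: [-90.0, 0.0, -174.4]
force: [-0.5, 0.8, -0.1]
gripper_width: 51.3
time_s: 39.55
ee_pos: [603.6, -277.1, -7.4]
ee_rot: [-90.0, 0.0, -174.4]
force: [-0.2, -0.7, 1.0]
gripper_width: 51.0
```

```bash
python3 -m pendant '[{"delta_pos":[0,0.03,0],"twist":[0,0,0],"grip":30},{"delta_pos":[0,0.06,0],"twist":[0,0,0],"grip":30},{"delta_pos":[0,0.06,0],"twist":[0,0,0],"grip":30},{"delta_pos":[0,0.06,0],"twist":[0,0,0],"grip":30},{"delta_pos":[0,0.06,0],"twist":[0,0,0],"grip":30}]' 50
python3 - <<'E'
from h import *
p,d=imaging.grab_frame('side');print(state()['force'],state()['torque'])
cv2.imwrite('pics/s23.png',cv2.resize(p[120:190,260:360,::-1],None,fx=7,fy=7))
E
```

```text
time_s: 40.05
ee_pos: [603.6, -277.1, -7.4]
ee_rot: [-90.0, 0.0, -174.4]
force: [-2.1, 1.1, 4.6]
gripper_width: 51.6
[-1.64532506  0.08867494  5.0721318 ] [ 0.13221997  0.3698168  -0.03389234]
```

View pics/s23.png

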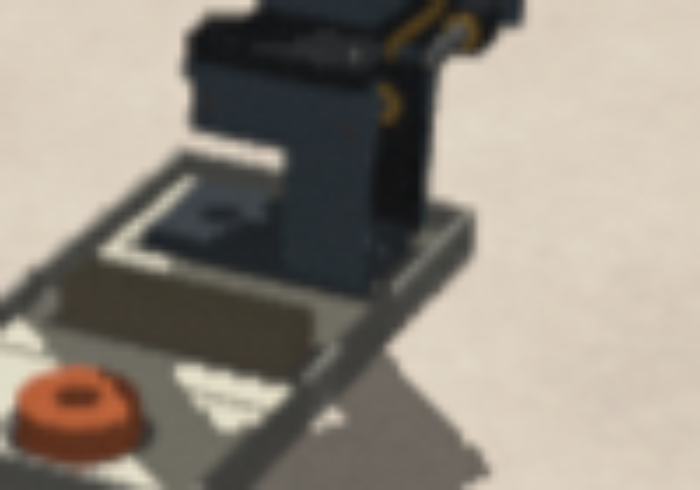

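Contact of 5 N at the predicted floor height. Easing off, opening a few mm, rising.

```bash
python3 -m pendant '[{"delta_pos":[0,-0.06,0],"twist":[0,0,0],"grip":30},{"delta_pos":[0,-0.06,0],"twist":[0,0,0],"grip":59},{"delta_pos":[0,-0.06,0],"twist":[0,0,0],"grip":60},{"delta_pos":[0,-0.06,0],"twist":[0,0,0],"grip":60},{"delta_pos":[0,-0.06,0],"twist":[0,0,0],"grip":60}]' 20
python3 -m pendant '[{"delta_pos":[0,-0.2,0],"twist":[0,0,0],"grip":60},{"delta_pos":[0,-0.7,0],"twist":[0,0,0],"grip":60},{"delta_pos":[0,-2,0],"twist":[0,0,0],"grip":60},{"delta_pos":[0,-5,0],"twist":[0,0,0],"grip":60},{"delta_pos":[0,-9,0],"twist":[0,0,0],"grip":60}]'
python3 -m pendant '[{"delta_pos":[4,-1,0],"twist":[0,0,0],"grip":60},{"delta_pos":[8,-2,0],"twist":[0,0,0],"grip":60},{"delta_pos":[12,-3,0],"twist":[0,0,0],"grip":60},{"delta_pos":[16,-4,3],"twist":[0,0,0],"grip":60},{"delta_pos":[20,-5,6],"twist":[0,0,0],"grip":60}]'
python3 -m pendant '[{"delta_pos":[2,0,4],"twist":[0,0,0],"grip":60},{"delta_pos":[4,0,8],"twist":[0,0,0],"grip":60},{"delta_pos":[4,0,12],"twist":[0,0,0],"grip":60},{"delta_pos":[4,0,12],"twist":[0,0,0],"grip":60},{"delta_pos":[4,0,12],"twist":[0,0,0],"grip":60}]'
python3 - <<'E'
from h import *
for n in ('side','top'):
    p,d=imaging.grab_frame(n);cv2.imwrite(f'pics/{n}24.png',p[...,::-1])
cv2.imwrite('pics/s24.png',cv2.resize(cv2.imread('pics/side24.png')[130:290,130:350],None,fx=3.6,fy=3.6))
cv2.imwrite('pics/t24.png',cv2.resize(cv2.imread('pics/top24.png')[90:250,130:440],None,fx=2.5,fy=2.5))
E
```

```text
time_s: 40.6
ee_pos: [603.6, -277.1, -7.8]
ee_rot: [-90.0, -0.0, -174.4]
force: [0.5, -0.5, -0.2]
gripper_width: 54.7
time_s: 41.1
ee_pos: [602.5, -276.6, 82.6]
ee_rot: [-90.1, -0.2, -174.4]
force: [-0.4, -1.2, -1.0]
gripper_width: 55.0
time_s: 41.6
ee_pos: [410.7, -355.3, 134.0]
ee_rot: [-89.9, 0.1, -174.3]
force: [-0.3, -1.3, -0.3]
gripper_width: 54.6
time_s: 42.1
ee_pos: [383.4, -478.6, 132.6]
ee_rot: [-90.0, 0.0, -174.5]
force: [-0.1, 1.0, -1.0]
gripper_width: 54.6
```

View pics/s24.png

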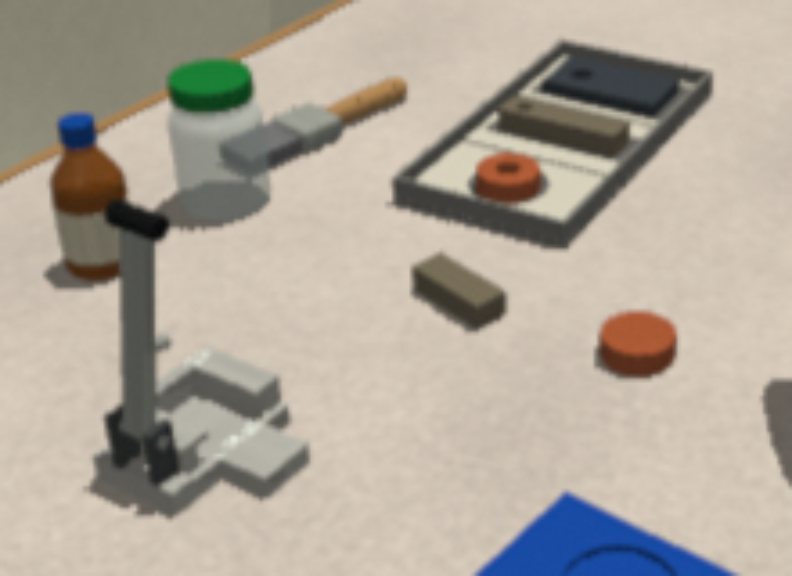

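View pics/t24.png

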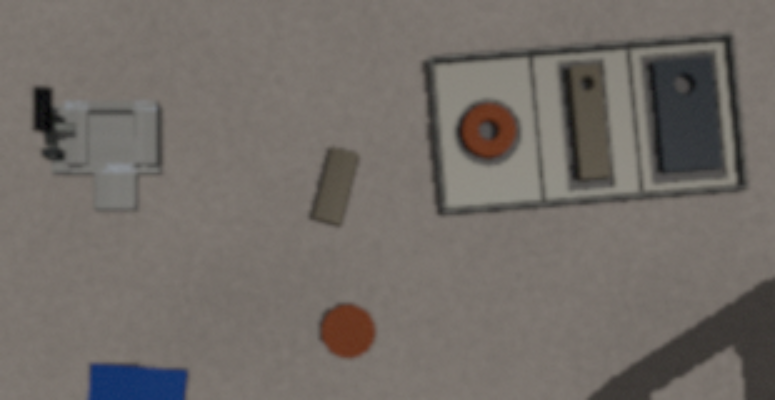

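Both views show all three finds inside their recesses: ring (488,130), whetstone (588,122), plaque (685,115) in the top crop. The bar is up, the stub and disc are where they started, and the arm is clear. Handing in after a numeric check of the bar and look-alikes.

Run:
```python
from h import *
for f in('pics/top0.png','pics/top24.png'):
    p=cv2.imread(f);B,G,R=[p[...,i].astype(int) for i in range(3)]
    print(f);blobs('top',(R-B>14)&(R<125),20,(250,145,280,185),50);blobs('top',(R-B>50),18,(250,200,290,240))
p=cv2.imread('pics/top24.png');q=cv2.imread('pics/side24.png')
blobs('top',p.max(2)<35,160,(135,115,155,150),20)
blobs('side',q.max(2)<40,160,(155,180,180,200),15)
for a in(60,75,80,85):
    X=(603,230+47-122*np.cos(np.radians(a)),42+122*np.sin(np.radians(a)));print(a,np.round(proj('top',X),1),np.round(proj('side',X),1))
job.job_done()
```

```text
pics/top0.png
top px [264.1 163.8] rect c [567.8  36.2] size [23.8 64.5] ang 78.0
top px [268.7 222.1] rect c [440.9  24.6] size [43.6 41.5] ang 0.9
pics/top24.png
top px [264.2 163.9] rect c [567.9  36.1] size [25.1 64.7] ang 76.1
top px [268.8 222.1] rect c [440.7  24.1] size [43.9 41.9] ang 64.3
top px [147.2 134.3] rect c [601.4 252.3] size [32.1 16.8] ang 1.6
side px [167.4 190.9] rect c [607.  256.9] size [43.  17.2] ang 1.2
60 [169.4 135.2] [185.4 187.6]
75 [152.2 133.7] [173.1 188.7]
80 [146.3 133.4] [168.8 190.1]
85 [140.4 133.1] [164.3 191.9]
the job is handed in; nothing more can be done
```

All three finds are in their nests and released: the whetstone in the narrow recess, the clay disc in the round one, and the slate plaque in the wide one. I lifted the bar before sliding the plaque out level, and it still stands up. The job was handed in at about 42 s.

**Last checks:**
- **Finds:** the top and side views show all three lying flat inside their recesses, with a grey margin around each.
- **Bar:** it stands at about 80° in both views.
- **Look-alikes:** the plain disc and the stub are within 1 mm of where they started. The blue look-alike was never approached.
- **Arm:** it ended well clear of everything.

**What disagreed or failed:**
- **Failed grasps:** the first two tries at the whetstone closed on air above it, without disturbing anything. The real fingertips sit about 19 mm behind the reported TCP. I measured that in the images and corrected for it.
- **Recess depth:** the floors felt about 6 mm above the bench, where the description gives 10 mm. I lowered each find until light contact (8.4 N at most) and released it there.

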